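Set out the implant trolley: each item in its own holder

ROBOT

A 7-joint arm with a two-finger parallel gripper is mounted at the origin on a cart in front of the work surface, level with it; the furniture and walls round the work are solid. World frame = base frame: x ahead of the robot, y to its left, z up, the work surface at z = 0. Lengths are in m, angles in rad, forces in N, time in s.
With the tool pointing down it reaches from about 0.4 to 0.85 m from the base axis. Payload 4.5 kg.
Tool frame: the origin (TCP) lies midway between the tips of the shut fingers; the grasp point (between the pads) lies 19 mm behind it; z points along the fingers, y is the direction in which the jaws open and shut (so a half turn about z gives the same grasp; the last joint's range is limited). The gripper opens to 88 mm and grips with 3 to 60 N. Pads are 18 mm wide; open, the fingers measure 123 mm over their backs; the gripper's body (75 mm by 187 mm) begins 45 mm behind the grasp point.
Start: joints at [1.258, 0.689, -0.195, 1.565, 0.157, 0.902, -0.215], TCP at [0.212, -0.588, 0.239] pointing down, gripper open.
Joint ranges: [-3.01, 3.01], [-0.46, 2.08], [-1.47, 1.51], [0.13, 2.56], [-1, 4.14], [0.04, 2.09], [-2.66, 2.66]. Speed limits (rad/s): [2.57, 2.57, 3.14, 3.14, 3.14, 3.14, 3.14].

INTERFACE

Orientations are given as a unit quaternion [x, y, z, w].
In Python, from plant import get_state, snapshot, finish_job, regions_of gives the robot as it stands.
- The arm moves only by the tool send_rows, never from a script. Its argument "series" is a list of rows, each an object of numbers: "grip": the opening, from 0 (shut) to 1 (fully open); "dx", "dy", "dz": the shift along the tool's x, y, z in mm; "turn": the turn about the tool's z in rad. A call has 1 to 20 rows; each row shifts and turns the commanded pose from where the row before left it, along the tool's axes as they then stand; what a row does not reach is not made up. A row lasts 1/10 s, in which the tool goes at most 50 mm and 8.59 degrees, less where a joint would pass 70% of its speed; a pose out of reach is approached as far as the arm can. A call is refused whole if a number of a shift passes 50 or a number of a turn 0.15, either way. A call with a gripper value outside its range is refused whole. The fingers move at their own pace and stop on an object; "force" is the grip in N (left out, the last holds). Time passes only in rows, so rows that do not move let the fingers close. It gives the time, the measured TCP pose, the force and the opening at its end, in the units of the state.
- get_state(): the state, without advancing time (a new reading comes with each control period).
- snapshot(name): name is "scene" or "top" or "wrist"; returns a dict with "img" (384x512x3 uint8, red, green, blue), "depth" (384x512 float32, m along the optical axis (not along the pixel's ray), 0 where there is no reading), "fov_y" (degrees; the focal length in pixels is half the picture's height over the tangent of half this angle, whatever the lens; pixels are square), "cx", "cy" (the principal point, pixels), "R" (3x3) and "t" (3): a world point X has camera coordinates R X + t. Camera axes: x right, y down, z forward; pixel columns grow to the right and rows downward; lengths in m; the calibration is good to about 2 mm. A picture is of the moment at which its call begins.
- finish_job(): hands the job in, once; it reports no verdict.
Trained networks look in a picture, given as the dict that the camera call returned (one of the last four; its "shot" number tells which), for a name from the list of things; names that differ only in an ending like _2 or _b are one class to them, and where a whole thing is asked for, a point or a joint stands for the part that bears it (a point fixed in the world has none). Each returns a list of dicts, best first, with "score" (0 to 1); they miss things now and then, are a little off and sometimes report something else, mostly with a low value. They report only what shows in the picture. A call takes as long as a camera call. They do not tell look-alikes from the thing itself.
- regions_of(picture, target): "pixels" (384x512 bool, what is visible of it) and "extent" ([left, top, right, bottom] in pixels, round what is visible of it).
The state is a dict: "clock": time; "q": joint angles; "qd": joint speeds; "joint_torque": joint torques, N m; "tool_pos": TCP position; "eef_rot": TCP orientation; "contact_force": force on the tool from outside, world axes, zero at the start; "moment": the same for the moment, N m; "opening": opening from 0.0 (shut) to 1.0 (fully open).
Only numpy, scipy, OpenCV 4.12 (cv2) and the standard library are available. Lean on these libraries where they do the work, as an engineer would, in place of code of your own. Each camera call takes 0.05 s, during which the arm holds its last target.

TASK

Get the trolley ready for the next patient: set the dropper bottle, the sharps pot, the suture carton and the bur block each into the holder that matches its shape and size, sitting flat and upright on the holder's floor, in any order. Do not tip any of them over, and leave the mask carton and the small glass dish where they stand.

Things in the scene. Friction and masses are not known exactly. Their poses are not given: they have to be found in the camera images.
- dropper_bottle_center (a point): Brown dropper bottle with a black rubber bulb, standing upright, loose, 70 g: round body 33 mm in diameter up to 70 mm, narrower cap and bulb above, 102 mm high in all. The point is on its axis, half-way up (51 mm above its underside); z is its own upward axis.
- sharps_pot_center (a point): Sharps pot (yellow round tub with a red lid), standing upright, loose, 120 g: about 62 mm in diameter, 78 mm high; take it round the tub, below 65 mm. The point is on its axis, half-way up (39 mm above its underside); z is its own upward axis.
- suture_carton_center (a point): Slim printed suture carton standing on edge, loose, 45 g: 29 mm along its own x, 78 mm along its own y, 58 mm high. The point is its centre, 29 mm above its underside; z up.
- bur_block_center (a point): Bur block with a clear lid, closed (the lid does not open), loose, 130 g: 40 mm along its own x (a small hinge bead sticks out 6 mm more, low at the +x side), 62 mm along its own y, 34 mm high: blue base 18 mm, then the stiff clear lid. The point is its centre, 17 mm above its underside; z up. It must be gripped above the rim of its tray when it is set in.
- small_cup_floor (a point): Small round grey cup, fixed to the trolley top: inside diameter 46 mm, wall 4 mm thick, rim 20 mm above the trolley top; round foot flange 70 mm in diameter and 3 mm thick. It suits the dropper bottle. The point is the centre of its inner floor, 3 mm above the trolley top; z up.
- large_cup_floor (a point): Large round grey cup, fixed to the trolley top: inside diameter 75 mm, wall 4 mm thick, rim 20 mm above the trolley top; round foot flange 99 mm in diameter and 3 mm thick. It suits the sharps pot. The point is the centre of its inner floor, 3 mm above the trolley top; z up.
- long_tray_floor (a point): Long narrow grey tray, fixed to the trolley top: inside 41 mm along its own x and 90 mm along its own y, walls 4 mm thick, rim 14 mm above the trolley top; foot flange 65 x 114 mm, 3 mm thick. It suits the suture carton, long side along long side (either way round). The point is the centre of its inner floor, 3 mm above the trolley top; z up.
- short_tray_floor (a point): Short wide grey tray, fixed to the trolley top: inside 52 mm along its own x and 74 mm along its own y, walls 4 mm thick, rim 9 mm above the trolley top; foot flange 76 x 98 mm, 3 mm thick. It suits the bur block, long side along long side (either way round). The point is the centre of its inner floor, 3 mm above the trolley top; z up.
- mask_carton_center (a point): Bystander: printed mask carton, loose, 63 x 105 mm, 53 mm high, at the left; to be left alone. The point is its centre, 26 mm above its underside.
- dappen_dish_center (a point): Bystander: small glass dappen dish (waisted), loose, 33 mm across, 26 mm high, standing beyond the work; to be left alone. The point is on its axis, half-way up (13 mm above its underside).
Things that resemble listed ones, but are neither listed nor needed, are in the scene too. There is more than one size of the part that bears sharps_pot_center; the job needs the smaller.

How it is judged:
At the end, for the whole second after the job is handed in: Bottle in the small cup, pot in the large cup, carton in the long tray, block in the short tray: each within 11 mm of the centre, on the floor (4 mm), upright (0.1 rad), carton and block along their trays (0.25 rad), released, at rest; mask carton and dish within 30 mm of their places (horizontal distance between dropper_bottle_center and small_cup_floor below 0.011 m and z of dropper_bottle_center in the frame of small_cup_floor between 0.047 and 0.055 m and angle between each of dropper_bottle_center, sharps_pot_center, suture_carton_center, bur_block_center's own z axis and vertical below 0.1 rad and linear speed of each of dropper_bottle, sharps_pot, suture_carton, bur_block below 0.02 m/s and horizontal distance between sharps_pot_center and large_cup_floor below 0.011 m and z of sharps_pot_center in the frame of large_cup_floor between 0.035 and 0.043 m and horizontal distance between suture_carton_center and long_tray_floor below 0.011 m and z of suture_carton_center in the frame of long_tray_floor between 0.025 and 0.033 m and angle between the x axis of suture_carton_center and the x axis of long_tray_floor, either way round below 0.25 rad and horizontal distance between bur_block_center and short_tray_floor below 0.011 m and z of bur_block_center in the frame of short_tray_floor between 0.013 and 0.021 m and angle between the x axis of bur_block_center and the x axis of short_tray_floor, either way round below 0.25 rad and distance of each of mask_carton_center, dappen_dish_center from where it was at the start of the episode below 0.03 m); the robot touches nothing.
It fails at once if one of the four things is tipped over (angle between any of dropper_bottle_center, sharps_pot_center, suture_carton_center, bur_block_center's own z axis and vertical above 0.7 rad).
It fails at once if the mask carton is pushed away from its place (distance of mask_carton_center from where it was at the start of the episode above 0.03 m).
It fails at once if the dappen dish is pushed away from its place (distance of dappen_dish_center from where it was at the start of the episode above 0.03 m).
It also fails if it takes over 120 s, if anything falls off the work surface, if the arm or the gripper's body presses on something with over 40 N, if the wrist force passes 120 N, or if a joint passes its speed limit or range.

## Working session

There is one attempt and no reset: what is moved stays moved. The work goes in short steps, Python scripts to look and compute and a tool call to move; the robot and the scene stay as the last step left them, time stands still between calls to the robot, and variables do not carry over. Pictures are saved under pics/ and viewed, and the job is handed in when it is done.

Besides the shell and the picture viewer there is one more tool, called as a command line: name --argument value ..., lists and objects as JSON in quotes. send_rows: Moves the arm, as the interface text tells. Its arguments: {"type":"object","properties":{"series":{"type":"array","items":{"type":"object","properties":{"grip":{"type":"number"},"dx":{"type":"number"},"dy":{"type":"number"},"dz":{"type":"number"},"turn":{"type":"number"}}}},"force":{"type":"number"}},"required":["series"]}

```bash
ls; mkdir -p pics; cat > h.py <<'E'
import numpy as np, cv2
from plant import get_state, snapshot, finish_job, regions_of
def save(p,n,crop=None,s=1.5):
    im=p['img'][:,:,::-1]
    if crop: l,t,r,b=crop; im=im[t:b,l:r]
    cv2.imwrite('pics/'+n,cv2.resize(im,None,fx=s,fy=s,interpolation=cv2.INTER_CUBIC))
def world(p):
    h,w=p['depth'].shape; f=h/2/np.tan(np.radians(p['fov_y'])/2)
    v,u=np.mgrid[:h,:w]; d=p['depth']
    c=np.stack([(u-p['cx'])/f*d,(v-p['cy'])/f*d,d],-1)
    return (c-np.array(p['t']))@np.array(p['R'])   # R^T (c-t)
E
python3 - <<'E'
from h import *
for n in ('scene','top'):
    p=snapshot(n); save(p,n+'0.png'); print(n,p['fov_y'],p['cx'],p['cy'],p['shot'],-np.array(p['R']).T@np.array(p['t']))
s=get_state(); print(s)
E
```

```text
pics
scene 42.274654483905266 257.76420780125903 188.1570793174765 1 [-0.30064956  0.88713283  0.83397649]
top 54.47495033188209 253.87513808472949 197.25327115133106 2 [0.38452693 0.05206876 1.32811251]
{'clock': 0.1, 'q': array([ 1.25774899,  0.68988305, -0.19451039,  1.56620196,  0.15730524,
        0.90250645, -0.21508143]), 'qd': array([ 0.00133159, -0.00191611,  0.00031388, -0.00136649, -0.00129544,
       -0.00044974,  0.00092364]), 'joint_torque': array([-3.80727695e-03, -5.28495812e+01, -1.27153382e+00, -1.53835917e+01,
       -5.24858257e-02,  2.00911469e-03,  6.06858998e-05]), 'tool_pos': array([ 0.21222548, -0.58728119,  0.23801079]), 'eef_rot': array([ 9.84992031e-01,  1.72597949e-01, -2.01776865e-04, -7.78508686e-04]), 'contact_force': array([ 0.67392394,  0.62035528, -0.35441326]), 'moment': array([-0.01891936,  0.03987782,  0.0463593 ]), 'opening': 1.0010910686574028}
```

View pics/scene0.png

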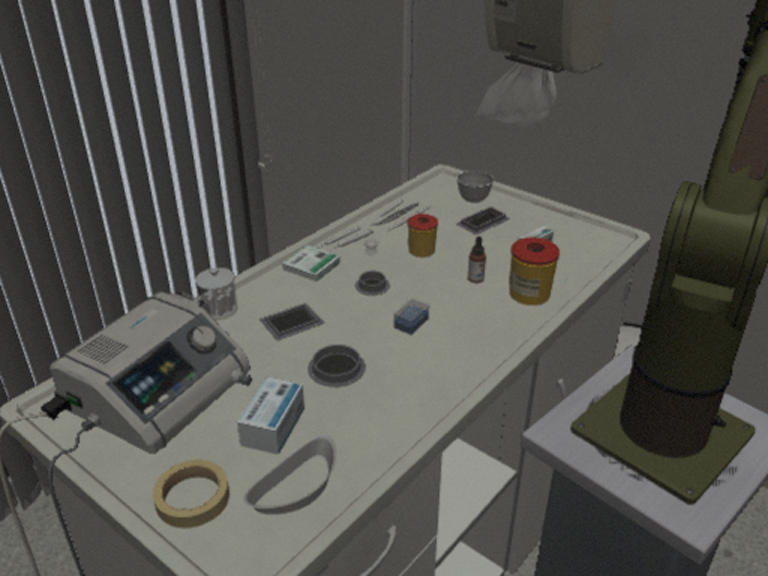

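View pics/top0.png

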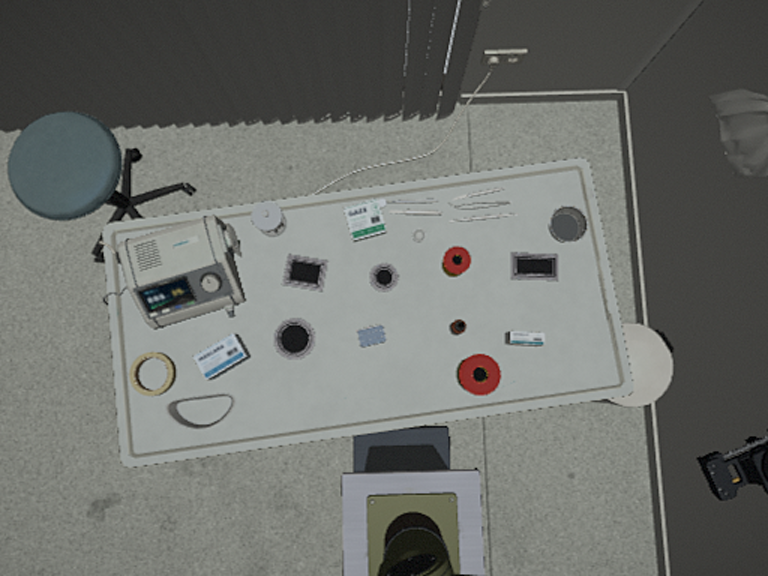

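The scene picture shows two yellow pots with red lids. In the top view (in 768-wide pixels) they are at (456,261), smaller, and (479,374), bigger. The other items there are:
- bottle (458,327)
- bur block (372,336)
- suture carton (525,338)
- small cup (384,277)
- large cup (295,338)
- long tray (535,265)
- short tray (305,271)
- mask carton (221,356)
- dish (419,236)

Next I measure them.

```bash
cat > m.py <<'E'
from h import *
names="dropper_bottle sharps_pot suture_carton bur_block small_cup large_cup long_tray short_tray mask_carton dappen_dish".split()
suf={n:('_floor' if n.endswith(('cup','tray')) else '_center') for n in names}
def meas(cam):
    p=snapshot(cam); W=world(p); ok=p['depth']>0
    for n in names:
        try: R=regions_of(p,n+suf[n])
        except Exception as e: print(n,e); continue
        for r in R[:3]:
            if r['score']<.3: continue
            m=r['pixels']&ok; P=W[m]
            if len(P)<5: continue
            zt=np.percentile(P[:,2],95); 
            Q=P[P[:,2]>zt-.008] if not n.endswith(('cup','tray')) else P
            q=(Q[:,:2]*1000).astype(np.float32)
            (c,s,a)=cv2.minAreaRect(q); (cc,rad)=cv2.minEnclosingCircle(q)
            print(n,'%.2f'%r['score'],r['extent'],'ztop %.3f'%zt,'rect c',np.round(c),'size',np.round(s),'ang %.1f'%a,'circ',np.round(cc),'r %.1f'%rad,len(P))
    return p
E
python3 - <<'E'
from m import *
p=meas('top'); save(p,'pots.png',(270,140,400,280),5)
E
```

```text
dropper_bottle 0.45 [298.7, 215.4, 310.5, 222.9] ztop 0.099 rect c [ 475. -119.] size [10. 10.] ang 0.8 circ [ 474. -120.] r 6.0 84
sharps_pot 0.75 [306.4, 237.3, 335.5, 263.8] ztop 0.113 rect c [ 366. -155.] size [87. 86.] ang 73.8 circ [ 366. -154.] r 44.5 649
sharps_pot 0.73 [292.4, 163.6, 313.7, 187.5] ztop 0.081 rect c [ 623. -118.] size [58. 59.] ang 43.2 circ [ 624. -119.] r 30.9 299
suture_carton 0.73 [336.6, 222.2, 363.1, 232.8] ztop 0.063 rect c [ 445. -273.] size [79. 27.] ang 88.2 circ [ 444. -273.] r 40.4 260
bur_block 0.46 [238.0, 221.2, 257.3, 231.4] ztop 0.038 rect c [460.  81.] size [38. 57.] ang 12.5 circ [461.  81.] r 30.8 184
bur_block 0.45 [337.4, 221.4, 361.5, 231.6] ztop 0.063 rect c [ 445. -273.] size [79. 27.] ang 88.2 circ [ 442. -273.] r 40.1 229
small_cup 0.83 [248.0, 173.1, 264.4, 194.4] ztop 0.020 rect c [601.  44.] size [58. 66.] ang 88.0 circ [601.  47.] r 33.6 248
small_cup 0.37 [335.7, 219.7, 365.5, 231.8] ztop 0.063 rect c [ 442. -273.] size [80. 27.] ang 86.8 circ [ 443. -273.] r 40.5 219
large_cup 0.69 [181.7, 214.9, 209.8, 242.1] ztop 0.020 rect c [461. 266.] size [101.  96.] ang 88.9 circ [462. 266.] r 51.2 638
large_cup 0.48 [189.3, 170.2, 216.4, 196.3] ztop 0.010 rect c [618. 235.] size [96. 73.] ang 78.9 circ [617. 235.] r 54.7 508
long_tray 0.93 [339.3, 166.8, 371.1, 187.3] ztop 0.015 rect c [ 618. -316.] size [114.  64.] ang 88.5 circ [ 616. -316.] r 60.0 537
short_tray 0.70 [187.3, 171.1, 217.8, 199.5] ztop 0.010 rect c [619. 237.] size [99. 75.] ang 79.5 circ [619. 237.] r 57.2 532
mask_carton 0.58 [127.5, 220.6, 169.4, 253.6] ztop 0.056 rect c [422. 425.] size [ 63. 106.] ang 29.6 circ [420. 424.] r 58.8 657
```

View pics/pots.png

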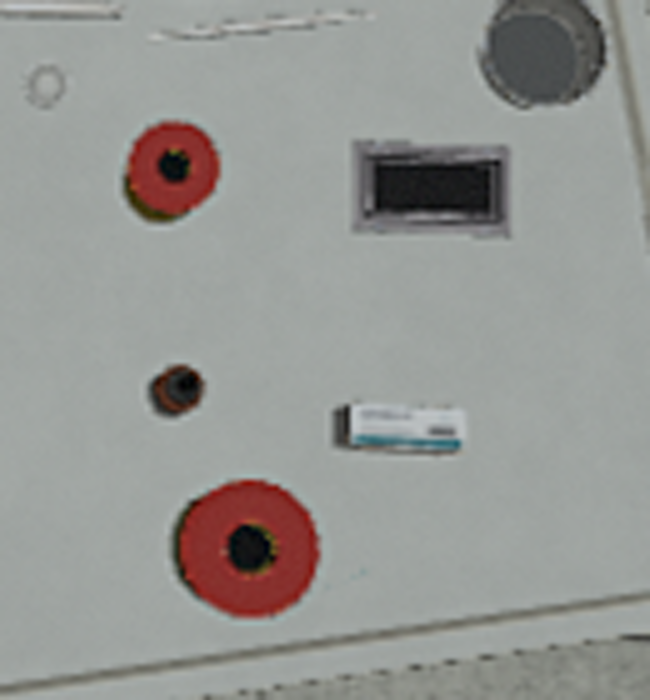

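The smaller pot is the far one at full-res (303,175). Its lid is about 60 mm across and its top about 80 mm high, which fits. The near pot measures about 88 mm across and 113 mm high, so it is the look-alike. I start with the carton, first turning and moving over it.

send_rows --series '[{"turn": -0.149}, {"turn": -0.149}, {"turn": -0.149}, {"turn": -0.149}, {"turn": -0.149}, {"turn": -0.149}, {"turn": -0.149}, {"turn": -0.149}, {"dx": 29, "dy": 20}, {"dx": 29, "dy": 20}, {"dx": 29, "dy": 20}, {"dx": 29, "dy": 20}, {"dx": 29, "dy": 20}, {"dx": 29, "dy": 20}, {"dx": 29, "dy": 20}, {"dx": 29, "dy": 20}, {"dx": 29, "dy": 20}, {"dx": 29, "dy": 20}]'

```text
schema error: expected keys grip, dx, dy, dz, turn
```

```bash
cat >> h.py <<'E'
from scipy.spatial.transform import Rotation as Ro
def pose():
    s=get_state(); R=Ro.from_quat(s['eef_rot']).as_matrix(); 
    return s, s['tool_pos'], R, np.degrees(np.arctan2(R[1,0],R[0,0]))
def go(x,y,z,phi=None):
    """mm, deg; print turn, then the tool-frame shift after the turn"""
    s,t,R,f=pose(); 
    phi=f if phi is None else phi
    d=(phi-f+180)%360-180
    a=np.radians(phi); w=np.array([x,y,z])-t*1000
    print('at',np.round(t*1000,1),'phi %.1f'%f,'tilt %.2f'%np.degrees(np.arccos(-R[2,2])),'| turn %.3f'%(-np.radians(d)),'dx %.1f dy %.1f dz %.1f'%(w[0]*np.cos(a)+w[1]*np.sin(a),w[0]*np.sin(a)-w[1]*np.cos(a),-w[2]),'q7 %.2f'%s['q'][6],'F',np.round(s['contact_force'],1),'open %.3f'%s['opening'],'clk %.1f'%s['clock'])
E
python3 - <<'E'
from m import *
go(445,-273,230,88)
p=meas('wrist'); save(p,'w1.png')
E
```

```text
at [ 212.5 -587.8  238.8] phi 19.9 tilt 0.01 | turn -1.189 dx 322.7 dy 221.4 dz 8.8 q7 -0.22 F [-0.6 -0.5  0. ] open 1.006 clk 0.7
```

View pics/w1.png

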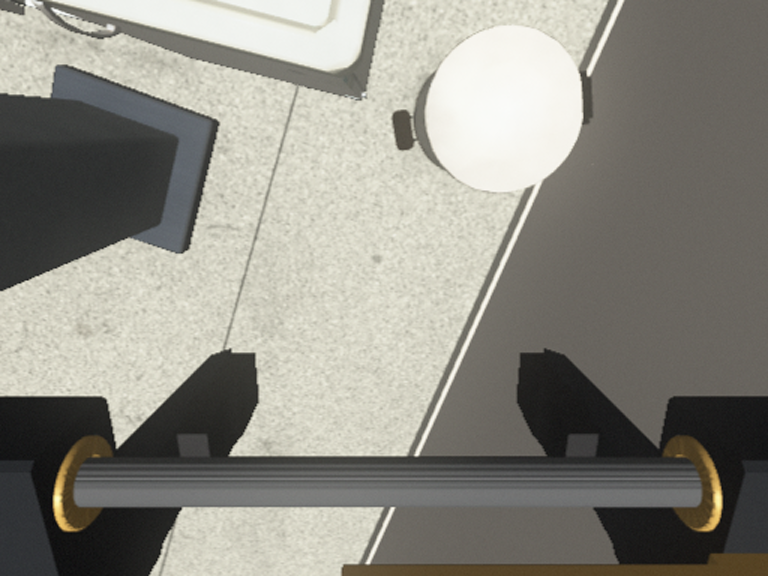

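The wrist view is still off the table: it shows the floor and stool, with the fingers at the bottom and up in the image being tool +x. The move was refused because every row needs all keys, so I resend it in full.

send_rows --series '[{"grip": 1, "dx": 0, "dy": 0, "dz": 0, "turn": -0.149}, {"grip": 1, "dx": 0, "dy": 0, "dz": 0, "turn": -0.149}, {"grip": 1, "dx": 0, "dy": 0, "dz": 0, "turn": -0.149}, {"grip": 1, "dx": 0, "dy": 0, "dz": 0, "turn": -0.149}, {"grip": 1, "dx": 0, "dy": 0, "dz": 0, "turn": -0.149}, {"grip": 1, "dx": 0, "dy": 0, "dz": 0, "turn": -0.149}, {"grip": 1, "dx": 0, "dy": 0, "dz": 0, "turn": -0.149}, {"grip": 1, "dx": 0, "dy": 0, "dz": 0, "turn": -0.149}, {"grip": 1, "dx": 26, "dy": 22, "dz": 0, "turn": 0}, {"grip": 1, "dx": 26, "dy": 22, "dz": 0, "turn": 0}, {"grip": 1, "dx": 26, "dy": 22, "dz": 0, "turn": 0}, {"grip": 1, "dx": 26, "dy": 22, "dz": 0, "turn": 0}, {"grip": 1, "dx": 26, "dy": 22, "dz": 0, "turn": 0}, {"grip": 1, "dx": 26, "dy": 22, "dz": 0, "turn": 0}, {"grip": 1, "dx": 26, "dy": 22, "dz": 0, "turn": 0}, {"grip": 1, "dx": 26, "dy": 22, "dz": 0, "turn": 0}, {"grip": 1, "dx": 26, "dy": 22, "dz": 0, "turn": 0}, {"grip": 1, "dx": 26, "dy": 22, "dz": 0, "turn": 0}, {"grip": 1, "dx": 0, "dy": 0, "dz": 0, "turn": 0}]'

```text
clock: 3.1
tool_pos: [0.4451, -0.3299, 0.2395]
eef_rot: [0.715, 0.699, 0.002, 0.001]
contact_force: [0.0, 0.2, 1.2]
opening: 1.001
```

```bash
python3 - <<'E'
from m import *
go(445,-273,230,88)
p=meas('wrist'); save(p,'w2.png')
E
```

```text
at [ 445.1 -329.9  239.5] phi 88.7 tilt 0.29 | turn 0.012 dx 56.8 dy -2.1 dz 9.5 q7 0.14 F [0.  0.2 1.2] open 1.001 clk 3.1
sharps_pot 0.95 [116.1, 1.1, 219.5, 29.3] ztop 0.110 rect c [ 371. -192.] size [13. 62.] ang 89.2 circ [ 372. -186.] r 30.9 2196
suture_carton 0.80 [244.9, 69.2, 272.5, 148.4] ztop 0.060 rect c [ 449. -272.] size [78. 29.] ang 85.0 circ [ 450. -272.] r 40.3 2357
long_tray 0.57 [373.3, 87.4, 443.9, 186.1] ztop 0.014 rect c [ 623. -314.] size [114.  65.] ang 86.0 circ [ 622. -314.] r 64.2 5165
```

View pics/w2.png

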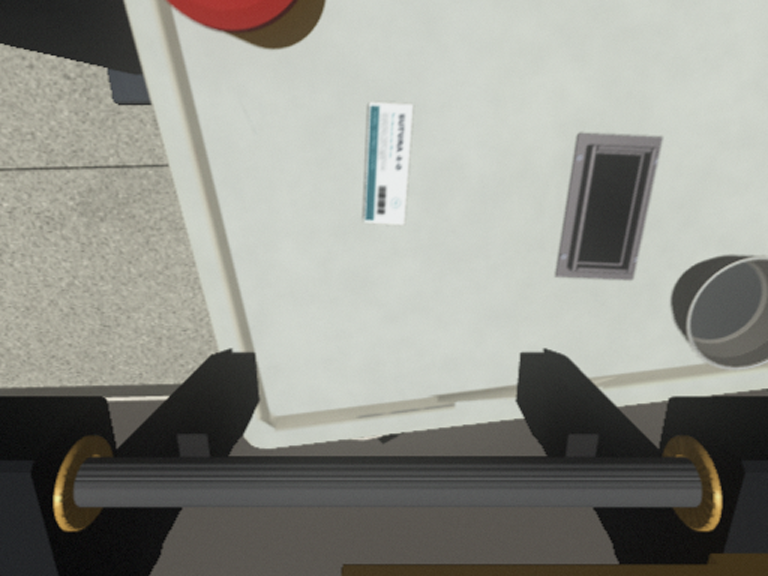

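The wrist view shows the carton at (388,163) with its long side up the image, and the long tray at (608,205) to its right. The wrist and top cameras disagree by about 4 mm, so I check the wrist calibration against the visible fingertips.

```bash
python3 - <<'E'
from h import *
p=snapshot('wrist'); W=world(p); s,t,R,f=pose()
T=(W-t)@R  # tool coords
print(p['fov_y'],p['cx'],p['cy'])
C=-np.array(p['R']).T@np.array(p['t']); print('cam in tool',(C-t)@R*1000); print('axes in tool',np.round(np.array(p['R'])@R,3))
m=(p['depth']>0)&(p['depth']<.35)&(abs(T[...,2])<.03)
for side in (-1,1):
    q=T[m&(T[...,1]*side>0)]*1000
    print(side,len(q),q.min(0),q.max(0))
    tip=q[q[:,2]>q[:,2].max()-4]; print(tip.min(0),tip.max(0))
E
```

```text
61.527728282963075 258.0224131984765 189.69532113871313
cam in tool [  79.61632721    1.46207772 -146.14579408]
axes in tool [[-0.001  1.     0.   ]
 [-0.951 -0.001 -0.308]
 [-0.308 -0.001  0.951]]
-1 1905 [ -9.84794297 -57.55841715 -29.98103079] [ 11.37324213 -42.00774436   0.81328934]
[ -8.64544787 -53.46495501  -3.17747151] [ 10.89676174 -42.02758879   0.81328934]
1 1907 [ -9.90338362  45.01185788 -29.99765179] [11.11615803 60.87661084  0.72826628]
[-9.36020704 45.34692985 -3.27076685] [10.76544246 56.73306284  0.72826628]
```

The fingertips appear centred at tool y ≈ +1.6 mm, so I correct the wrist readings by −1.5 mm. That puts the carton at (447,−272) and the tray at (621,−314), both at about 86°.

```bash
python3 - <<'E'
from h import *
go(447.5,-272.5,25,86)
E
```

```text
at [ 440.4 -335.3  238.7] phi 88.1 tilt 0.01 | turn 0.037 dx 63.1 dy 2.7 dz 213.7 q7 0.15 F [0.3 0.  0.5] open 1.000 clk 3.7
```

```bash
python3 - <<'E'
from m import *
go(447.5,-272.5,25,86)
meas('wrist')
go(447.5,-272.5,25,86)
E
```

```text
at [ 440.4 -335.3  238.7] phi 88.1 tilt 0.01 | turn 0.037 dx 63.1 dy 2.7 dz 213.7 q7 0.15 F [0.3 0.  0.5] open 1.000 clk 3.7
sharps_pot 0.57 [123.7, 0.0, 219.2, 23.1] ztop 0.108 rect c [ 371. -194.] size [ 8. 50.] ang 89.1 circ [ 371. -191.] r 25.2 1584
suture_carton 0.76 [246.4, 60.7, 277.6, 145.0] ztop 0.060 rect c [ 449. -272.] size [78. 29.] ang 85.3 circ [ 450. -272.] r 40.8 2479
long_tray 0.59 [377.5, 80.8, 450.1, 179.0] ztop 0.014 rect c [ 624. -315.] size [115.  68.] ang 86.1 circ [ 622. -315.] r 64.9 5450
at [ 440.7 -335.   238.7] phi 88.2 tilt 0.00 | turn 0.038 dx 62.8 dy 2.5 dz 213.7 q7 0.15 F [ 0.5 -0.3  0.6] open 0.998 clk 4.2
```

send_rows --series '[{"grip": 1, "dx": 0, "dy": 0, "dz": 0, "turn": 0.038}, {"grip": 1, "dx": 21, "dy": 1, "dz": 0, "turn": 0}, {"grip": 1, "dx": 21, "dy": 1, "dz": 0, "turn": 0}, {"grip": 1, "dx": 21, "dy": 0.5, "dz": 20, "turn": 0}, {"grip": 1, "dx": 0, "dy": 0, "dz": 20, "turn": 0}, {"grip": 1, "dx": 0, "dy": 0, "dz": 20, "turn": 0}, {"grip": 1, "dx": 0, "dy": 0, "dz": 20, "turn": 0}, {"grip": 1, "dx": 0, "dy": 0, "dz": 20, "turn": 0}, {"grip": 1, "dx": 0, "dy": 0, "dz": 20, "turn": 0}, {"grip": 1, "dx": 0, "dy": 0, "dz": 20, "turn": 0}, {"grip": 1, "dx": 0, "dy": 0, "dz": 0, "turn": 0}, {"grip": 1, "dx": 0, "dy": 0, "dz": 0, "turn": 0}, {"grip": 1, "dx": 0, "dy": 0, "dz": 0, "turn": 0}, {"grip": 1, "dx": 0, "dy": 0, "dz": 0, "turn": 0}, {"grip": 1, "dx": 0, "dy": 0, "dz": 0, "turn": 0}]'

```text
clock: 5.75
tool_pos: [0.4479, -0.2726, 0.0995]
eef_rot: [0.732, 0.682, 0.0, 0.001]
contact_force: [-0.5, -0.4, 0.0]
opening: 1.0
```

```bash
python3 - <<'E'
from h import *
go(447.5,-272.5,25,86)
p=snapshot('wrist'); save(p,'w3.png')
E
```

```text
at [ 447.9 -272.6   99.5] phi 86.0 tilt 0.09 | turn -0.000 dx 0.1 dy -0.5 dz 74.5 q7 -0.16 F [-0.5 -0.4  0. ] open 1.000 clk 5.8
```

View pics/w3.png

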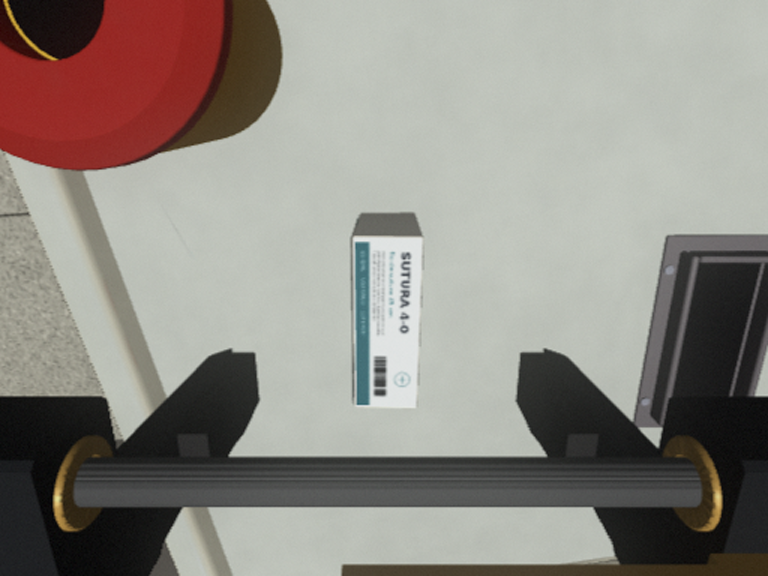

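The carton's columns 351–423 sit centred between the jaws (258–518) and aligned. I go down and grip.

send_rows --series '[{"grip": 1, "dx": 0, "dy": 0, "dz": 19, "turn": 0}, {"grip": 1, "dx": 0, "dy": 0, "dz": 19, "turn": 0}, {"grip": 1, "dx": 0, "dy": 0, "dz": 18, "turn": 0}, {"grip": 1, "dx": 0, "dy": 0, "dz": 18, "turn": 0}, {"grip": 1, "dx": 0, "dy": 0, "dz": 0, "turn": 0}, {"grip": 1, "dx": 0, "dy": 0, "dz": 0, "turn": 0}, {"grip": 1, "dx": 0, "dy": 0, "dz": 0, "turn": 0}, {"grip": 0.2, "dx": 0, "dy": 0, "dz": 0, "turn": 0}, {"grip": 0.2, "dx": 0, "dy": 0, "dz": 0, "turn": 0}, {"grip": 0.2, "dx": 0, "dy": 0, "dz": 0, "turn": 0}, {"grip": 0.2, "dx": 0, "dy": 0, "dz": 0, "turn": 0}, {"grip": 0.2, "dx": 0, "dy": 0, "dz": 0, "turn": 0}, {"grip": 0.2, "dx": 0, "dy": 0, "dz": 0, "turn": 0}, {"grip": 0.2, "dx": 0, "dy": 0, "dz": 0, "turn": 0}, {"grip": 0.2, "dx": 0, "dy": 0, "dz": 0, "turn": 0}, {"grip": 0.2, "dx": 0, "dy": 0, "dz": 0, "turn": 0}]' --force 15

```text
clock: 7.4
tool_pos: [0.4475, -0.2723, 0.0247]
eef_rot: [0.731, 0.682, -0.0, -0.0]
contact_force: [0.4, 0.9, 0.3]
opening: 0.326
```

send_rows --series '[{"grip": 0.2, "dx": 0, "dy": 0, "dz": -10, "turn": 0}, {"grip": 0.2, "dx": 0, "dy": 0, "dz": -20, "turn": 0}, {"grip": 0.2, "dx": 0, "dy": 0, "dz": -20, "turn": 0}, {"grip": 0.2, "dx": 0, "dy": 0, "dz": -10, "turn": 0}, {"grip": 0.2, "dx": -3, "dy": 16.5, "dz": 0, "turn": 0}, {"grip": 0.2, "dx": -3, "dy": 20, "dz": 0, "turn": 0}, {"grip": 0.2, "dx": -4, "dy": 20, "dz": 0, "turn": 0}, {"grip": 0.2, "dx": -4, "dy": 20, "dz": 0, "turn": 0}, {"grip": 0.2, "dx": -4, "dy": 20, "dz": 0, "turn": 0}, {"grip": 0.2, "dx": -4, "dy": 20, "dz": 0, "turn": 0}, {"grip": 0.2, "dx": -4, "dy": 20, "dz": 0, "turn": 0}, {"grip": 0.2, "dx": -2, "dy": 20, "dz": 0, "turn": 0}, {"grip": 0.2, "dx": -2, "dy": 20, "dz": 0, "turn": 0}, {"grip": 0.2, "dx": 0, "dy": 0, "dz": 0, "turn": 0}, {"grip": 0.2, "dx": 0, "dy": 0, "dz": 0, "turn": 0}, {"grip": 0.2, "dx": 0, "dy": 0, "dz": 0, "turn": 0}, {"grip": 0.2, "dx": 0, "dy": 0, "dz": 0, "turn": 0}, {"grip": 0.2, "dx": 0, "dy": 0, "dz": 0, "turn": 0}]'

```text
clock: 9.2
tool_pos: [0.6208, -0.3147, 0.0848]
eef_rot: [0.731, 0.682, -0.0, -0.0]
contact_force: [0.3, 1.1, -0.6]
opening: 0.323
```

```bash
cat >> h.py <<'E'
def above(p,zmin=.0,zmax=1,near=.2):
    """tool-frame coords mm"""
    s,t,R,f=pose(); return (world(p)-t)@R*1000
E
python3 - <<'E'
from m import *
go(622,-314.5,28,86)
p=meas('wrist'); save(p,'w4.png')
E
```

```text
at [ 620.8 -314.7   84.8] phi 86.0 tilt 0.04 | turn -0.000 dx 0.3 dy 1.2 dz 56.8 q7 -0.04 F [ 0.3  1.1 -0.6] open 0.323 clk 9.2
suture_carton 0.89 [220.6, 169.1, 294.3, 363.6] ztop 0.120 rect c [ 622. -315.] size [79. 29.] ang 85.4 circ [ 623. -314.] r 41.4 11449
long_tray 0.95 [215.1, 117.9, 308.2, 234.5] ztop 0.014 rect c [ 624. -301.] size [88. 67.] ang 85.7 circ [ 624. -301.] r 54.2 5454
```

View pics/w4.png

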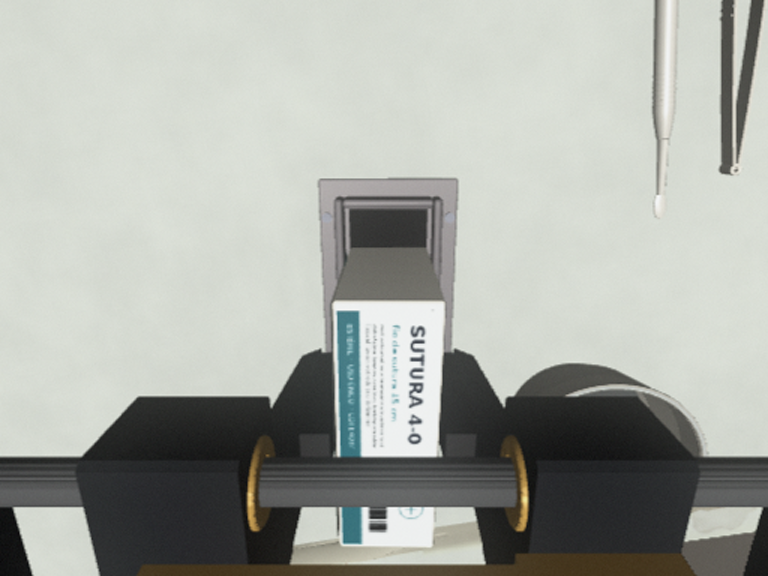

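The carton is over the tray: its columns 333–443 lie within the tray's 320–457, and the axes are parallel. I shift 1 mm and lower it.

send_rows --series '[{"grip": 0.2, "dx": 0, "dy": 1, "dz": 12, "turn": 0}, {"grip": 0.2, "dx": 0, "dy": 0, "dz": 12, "turn": 0}, {"grip": 0.2, "dx": 0, "dy": 0, "dz": 12, "turn": 0}, {"grip": 0.2, "dx": 0, "dy": 0, "dz": 8, "turn": 0}, {"grip": 0.2, "dx": 0, "dy": 0, "dz": 6, "turn": 0}, {"grip": 0.2, "dx": 0, "dy": 0, "dz": 4, "turn": 0}, {"grip": 0.2, "dx": 0, "dy": 0, "dz": 2.5, "turn": 0}, {"grip": 0.2, "dx": 0, "dy": 0, "dz": 0, "turn": 0}, {"grip": 0.2, "dx": 0, "dy": 0, "dz": 0, "turn": 0}, {"grip": 0.2, "dx": 0, "dy": 0, "dz": 0, "turn": 0}, {"grip": 0.2, "dx": 0, "dy": 0, "dz": 0, "turn": 0}]'

```text
clock: 10.85
tool_pos: [0.6227, -0.3147, 0.0285]
eef_rot: [0.731, 0.682, 0.0, 0.0]
contact_force: [-0.3, -0.1, 0.2]
opening: 0.321
```

send_rows --series '[{"grip": 0.6, "dx": 0, "dy": 0, "dz": 0.5, "turn": 0}, {"grip": 0.6, "dx": 0, "dy": 0, "dz": 0, "turn": 0}, {"grip": 0.6, "dx": 0, "dy": 0, "dz": 0, "turn": 0}, {"grip": 0.6, "dx": 0, "dy": 0, "dz": 0, "turn": 0}, {"grip": 0.6, "dx": 0, "dy": 0, "dz": -10, "turn": 0}, {"grip": 0.6, "dx": 0, "dy": 0, "dz": -20, "turn": 0}, {"grip": 0.8, "dx": 0, "dy": 0, "dz": -30, "turn": 0}, {"grip": 1, "dx": 0, "dy": 0, "dz": -30, "turn": 0}, {"grip": 1, "dx": 0, "dy": 0, "dz": -30, "turn": 0}, {"grip": 1, "dx": 0, "dy": 0, "dz": -30, "turn": 0}, {"grip": 1, "dx": -20, "dy": 0, "dz": -30, "turn": 0}, {"grip": 1, "dx": -30, "dy": 0, "dz": 0, "turn": 0}, {"grip": 1, "dx": -30, "dy": 0, "dz": 0, "turn": 0}, {"grip": 1, "dx": 0, "dy": 0, "dz": 0, "turn": 0}, {"grip": 1, "dx": 0, "dy": 0, "dz": 0, "turn": 0}, {"grip": 1, "dx": 0, "dy": 0, "dz": 0, "turn": 0}, {"grip": 1, "dx": 0, "dy": 0, "dz": 0, "turn": 0}]'

```text
clock: 12.55
tool_pos: [0.6176, -0.3926, 0.2084]
eef_rot: [0.731, 0.683, 0.001, -0.0]
contact_force: [-0.3, 0.4, 1.2]
opening: 1.001
```

```bash
python3 - <<'E'
from m import *
go(475,-120,220,180)
go(475,-120,220,0)
p=meas('wrist'); save(p,'w5.png')
E
```

```text
at [ 617.6 -392.6  208.4] phi 86.1 tilt 0.06 | turn -1.638 dx 142.6 dy 272.6 dz -11.6 q7 0.15 F [-0.3  0.4  1.2] open 1.001 clk 12.6
at [ 617.6 -392.6  208.4] phi 86.1 tilt 0.06 | turn 1.503 dx -142.6 dy -272.6 dz -11.6 q7 0.15 F [-0.3  0.4  1.2] open 1.001 clk 12.6
suture_carton 0.98 [241.4, 40.0, 272.7, 133.1] ztop 0.063 rect c [ 625. -315.] size [77. 28.] ang 85.2 circ [ 624. -315.] r 40.7 3040
long_tray 0.57 [222.2, 26.9, 292.7, 142.9] ztop 0.015 rect c [ 623. -314.] size [113.  65.] ang 86.2 circ [ 623. -314.] r 64.5 4084
```

View pics/w5.png

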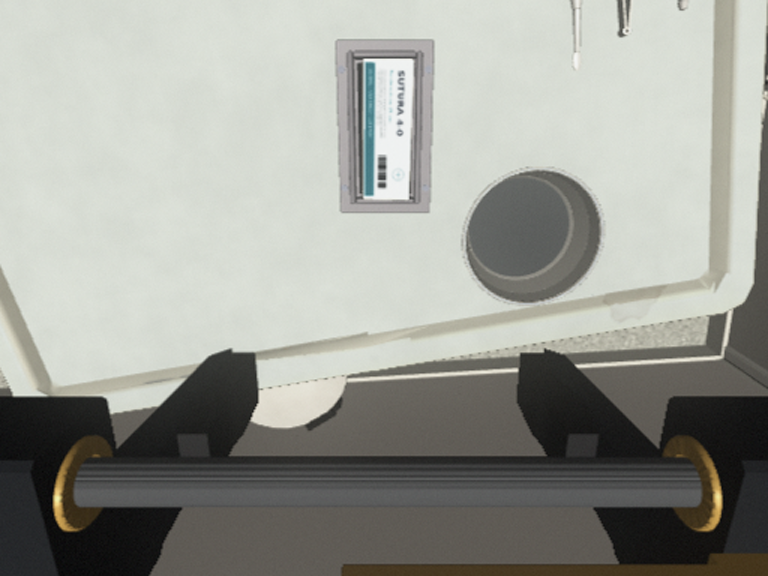

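The carton stands in the long tray at (386,130), about 1–2 mm off centre. Next is the bottle, with the jaws turned to about 30° so the gripper body clears the big pot.

send_rows --series '[{"grip": 1, "dx": 0, "dy": 0, "dz": -4, "turn": 0.14}, {"grip": 1, "dx": 0, "dy": 0, "dz": -4, "turn": 0.14}, {"grip": 1, "dx": 0, "dy": 0, "dz": -4, "turn": 0.14}, {"grip": 1, "dx": 0, "dy": 0, "dz": -4, "turn": 0.14}, {"grip": 1, "dx": 0, "dy": 0, "dz": -4, "turn": 0.14}, {"grip": 1, "dx": 0, "dy": 0, "dz": 0, "turn": 0.14}, {"grip": 1, "dx": 0, "dy": 0, "dz": 0, "turn": 0.14}, {"grip": 1, "dx": -6, "dy": -28, "dz": 0, "turn": 0}, {"grip": 1, "dx": -6, "dy": -28, "dz": 0, "turn": 0}, {"grip": 1, "dx": -6, "dy": -28, "dz": 0, "turn": 0}, {"grip": 1, "dx": -6, "dy": -28, "dz": 0, "turn": 0}, {"grip": 1, "dx": -6, "dy": -28, "dz": 0, "turn": 0}, {"grip": 1, "dx": -6, "dy": -28, "dz": 0, "turn": 0}, {"grip": 1, "dx": -6, "dy": -28, "dz": 0, "turn": 0}, {"grip": 1, "dx": -6, "dy": -28, "dz": 0, "turn": 0}, {"grip": 1, "dx": -6, "dy": -28, "dz": 0, "turn": 0}, {"grip": 1, "dx": -6, "dy": -28, "dz": 0, "turn": 0}, {"grip": 1, "dx": -6, "dy": -28, "dz": 0, "turn": 0}]'

```text
clock: 14.9
tool_pos: [0.4059, -0.1593, 0.228]
eef_rot: [0.966, 0.258, 0.0, 0.0]
contact_force: [-0.7, 0.0, 0.2]
opening: 1.0
```

send_rows --series '[{"grip": 1, "dx": 0, "dy": 0, "dz": 0, "turn": 0}, {"grip": 1, "dx": 0, "dy": 0, "dz": 0, "turn": 0}, {"grip": 1, "dx": 0, "dy": 0, "dz": 0, "turn": 0}, {"grip": 1, "dx": 0, "dy": 0, "dz": 0, "turn": 0}, {"grip": 1, "dx": 0, "dy": 0, "dz": 0, "turn": 0}]'

```text
clock: 15.4
tool_pos: [0.4069, -0.1607, 0.2276]
eef_rot: [0.966, 0.257, 0.0, 0.0]
contact_force: [-0.2, 0.4, 1.4]
opening: 0.996
```

```bash
python3 - <<'E'
from m import *
p=meas('wrist'); save(p,'w6.png')
go(475,-120,150,30)
# bottle by height slices
W=world(p); R=regions_of(p,'dropper_bottle_center')
for r in R[:2]:
    P=W[r['pixels']&(p['depth']>0)]*1000
    print(r['score'],r['extent'])
    for a,b in ((10,30),(30,50),(50,66),(80,97),(97,110)):
        Q=P[(P[:,2]>a)&(P[:,2]<b)]
        if len(Q)>5: print(a,len(Q),Q.min(0).round(),Q.max(0).round(),Q.mean(0).round(1))
C=-np.array(p['R']).T@np.array(p['t']); print(C*1000)
E
```

```text
dropper_bottle 0.57 [238.2, 64.7, 278.7, 101.1] ztop 0.099 rect c [ 480. -120.] size [13. 12.] ang 28.7 circ [ 480. -119.] r 6.6 973
suture_carton 0.64 [451.5, 11.3, 507.4, 87.6] ztop 0.062 rect c [ 617. -289.] size [49. 24.] ang 48.0 circ [ 625. -296.] r 24.5 3195
bur_block 0.62 [41.9, 1.0, 109.6, 21.6] ztop 0.035 rect c [450.  66.] size [15. 48.] ang 31.1 circ [456.  69.] r 23.8 880
long_tray 0.77 [423.6, 0.0, 512.0, 111.7] ztop 0.015 rect c [ 622. -315.] size [117.  67.] ang 84.7 circ [ 620. -314.] r 63.4 3230
at [ 406.4 -160.1  227.7] phi 29.8 tilt 0.00 | turn -0.003 dx 79.4 dy -0.4 dz 77.7 q7 -0.99 F [-0.1  1.1  0.2] open 1.000 clk 15.9
0.57 [238.2, 64.7, 278.7, 101.1]
50 416 [ 464. -135.   56.] [ 495. -103.   65.] [ 479.8 -118.8   60.3]
80 62 [ 473. -126.   92.] [ 486. -113.   97.] [ 480.1 -119.3   95.6]
97 154 [ 474. -125.   97.] [ 485. -114.  102.] [ 479.6 -119.5   99. ]
[ 477.6401322  -121.07116404  373.8078092 ]
```

View pics/w6.png

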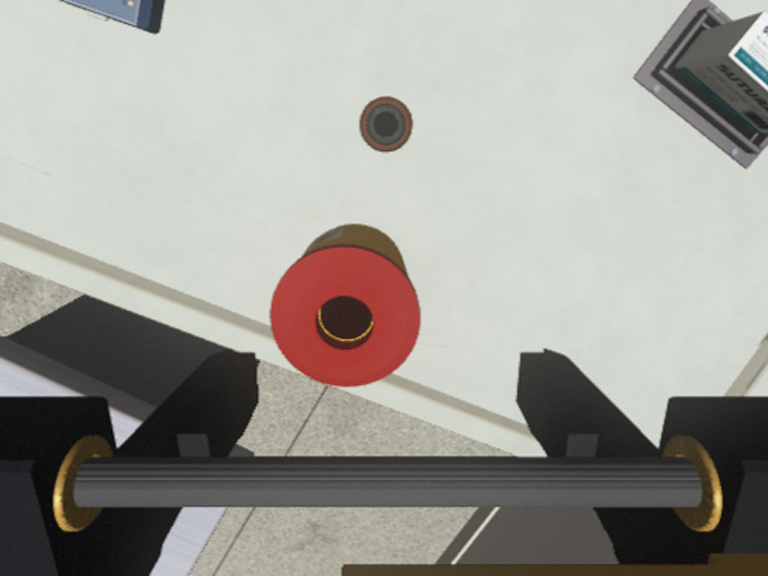

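The bottle is at (386,123), on the jaw centre line; corrected, that is about (479,−118). The camera is directly above it, so this reading is good. I move over it and go partway down.

send_rows --series '[{"grip": 1, "dx": 21, "dy": 0, "dz": 0, "turn": 0}, {"grip": 1, "dx": 21, "dy": 0, "dz": 0, "turn": 0}, {"grip": 1, "dx": 21, "dy": 0, "dz": 0, "turn": 0}, {"grip": 1, "dx": 21, "dy": -0.5, "dz": 0, "turn": 0}, {"grip": 1, "dx": 0, "dy": 0, "dz": 20, "turn": 0}, {"grip": 1, "dx": 0, "dy": 0, "dz": 20, "turn": 0}, {"grip": 1, "dx": 0, "dy": 0, "dz": 20, "turn": 0}, {"grip": 1, "dx": 0, "dy": 0, "dz": 20, "turn": 0}, {"grip": 1, "dx": 0, "dy": 0, "dz": 20, "turn": 0}, {"grip": 1, "dx": 0, "dy": 0, "dz": 0, "turn": 0}, {"grip": 1, "dx": 0, "dy": 0, "dz": 0, "turn": 0}, {"grip": 1, "dx": 0, "dy": 0, "dz": 0, "turn": 0}, {"grip": 1, "dx": 0, "dy": 0, "dz": 0, "turn": 0}, {"grip": 1, "dx": 0, "dy": 0, "dz": 0, "turn": 0}]'

```text
clock: 17.4
tool_pos: [0.4795, -0.118, 0.1285]
eef_rot: [0.966, 0.257, 0.001, 0.0]
contact_force: [0.5, -0.3, -0.2]
opening: 1.001
```

```bash
python3 - <<'E'
from h import *
go(479,-118,44,30)
p=snapshot('wrist'); save(p,'w7.png')
E
```

```text
at [ 479.5 -118.   128.5] phi 29.8 tilt 0.09 | turn -0.003 dx -0.4 dy -0.3 dz 84.5 q7 -1.16 F [ 0.5 -0.3 -0.2] open 1.001 clk 17.4
```

View pics/w7.png

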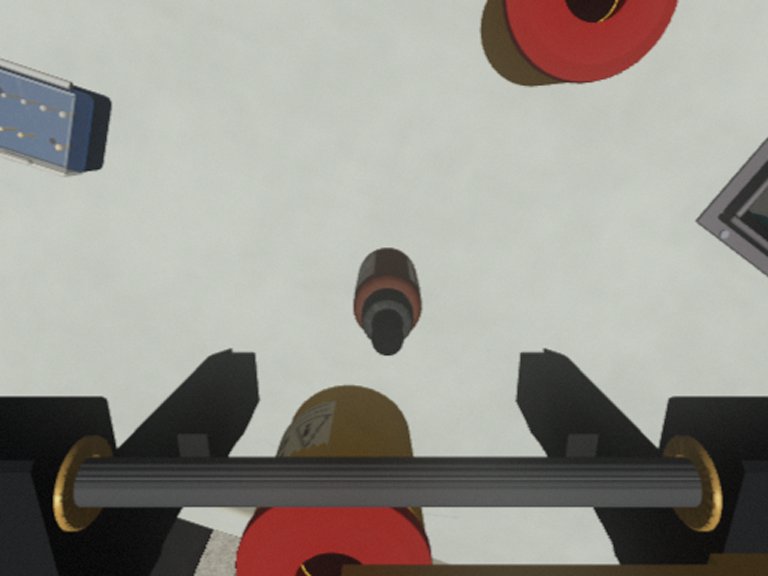

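The bottle is centred at column 387 between the jaws. I lower and grip.

send_rows --series '[{"grip": 1, "dx": 0, "dy": 0, "dz": 20, "turn": 0}, {"grip": 1, "dx": 0, "dy": 0, "dz": 20, "turn": 0}, {"grip": 1, "dx": 0, "dy": 0, "dz": 16, "turn": 0}, {"grip": 1, "dx": 0, "dy": 0, "dz": 16, "turn": 0}, {"grip": 1, "dx": 0, "dy": 0, "dz": 12, "turn": 0}, {"grip": 1, "dx": 0, "dy": 0, "dz": 0, "turn": 0}, {"grip": 1, "dx": 0, "dy": 0, "dz": 0, "turn": 0}, {"grip": 0.6, "dx": 0, "dy": 0, "dz": 0, "turn": 0}, {"grip": 0.25, "dx": 0, "dy": 0, "dz": 0, "turn": 0}, {"grip": 0.25, "dx": 0, "dy": 0, "dz": 0, "turn": 0}, {"grip": 0.25, "dx": 0, "dy": 0, "dz": 0, "turn": 0}, {"grip": 0.25, "dx": 0, "dy": 0, "dz": 0, "turn": 0}, {"grip": 0.25, "dx": 0, "dy": 0, "dz": 0, "turn": 0}, {"grip": 0.25, "dx": 0, "dy": 0, "dz": 0, "turn": 0}, {"grip": 0.25, "dx": 0, "dy": 0, "dz": 0, "turn": 0}, {"grip": 0.25, "dx": 0, "dy": 0, "dz": 0, "turn": 0}]' --force 15

```text
clock: 19.05
tool_pos: [0.4791, -0.118, 0.0437]
eef_rot: [0.966, 0.257, 0.0, 0.0]
contact_force: [-0.3, -0.1, 0.3]
opening: 0.361
```

send_rows --series '[{"grip": 0.25, "dx": 0, "dy": 0, "dz": -10, "turn": 0}, {"grip": 0.25, "dx": 0, "dy": 0, "dz": -20, "turn": 0}, {"grip": 0.25, "dx": 0, "dy": 0, "dz": -20, "turn": 0}, {"grip": 0.25, "dx": 15, "dy": -10, "dz": -10, "turn": 0}, {"grip": 0.25, "dx": 20, "dy": -12, "dz": 0, "turn": 0}, {"grip": 0.25, "dx": 20, "dy": -12, "dz": 0, "turn": 0}, {"grip": 0.25, "dx": 20, "dy": -12, "dz": 0, "turn": 0}, {"grip": 0.25, "dx": 20, "dy": -12, "dz": 0, "turn": 0}, {"grip": 0.25, "dx": 20, "dy": -12, "dz": 0, "turn": 0}, {"grip": 0.25, "dx": 15, "dy": -10, "dz": 0, "turn": 0}, {"grip": 0.25, "dx": 0, "dy": 0, "dz": 0, "turn": 0}, {"grip": 0.25, "dx": 0, "dy": 0, "dz": 0, "turn": 0}, {"grip": 0.25, "dx": 0, "dy": 0, "dz": 0, "turn": 0}, {"grip": 0.25, "dx": 0, "dy": 0, "dz": 0, "turn": 0}, {"grip": 0.25, "dx": 0, "dy": 0, "dz": 0, "turn": 0}]'

```text
clock: 20.55
tool_pos: [0.5516, 0.0151, 0.1037]
eef_rot: [0.966, 0.257, -0.0, 0.0]
contact_force: [-0.1, 0.7, -0.9]
opening: 0.36
```

```bash
python3 - <<'E'
from m import *
p=meas('wrist'); save(p,'w8.png')
go(604,46,48,30)
E
```

```text
dropper_bottle 0.66 [226.3, 196.4, 297.1, 340.1] ztop 0.145 rect c [555.  16.] size [15. 20.] ang 29.5 circ [553.  15.] r 10.9 6105
sharps_pot 0.70 [418.0, 153.8, 509.7, 271.3] ztop 0.079 rect c [ 619. -106.] size [64. 30.] ang 42.9 circ [ 628. -116.] r 31.9 8185
bur_block 0.58 [80.8, 207.7, 178.9, 266.9] ztop 0.035 rect c [500.  90.] size [107.  64.] ang 14.3 circ [500.  90.] r 62.4 4441
bur_block 0.48 [207.5, 57.7, 300.6, 156.5] ztop 0.020 rect c [607.  48.] size [53. 53.] ang 28.5 circ [607.  48.] r 26.9 6980
small_cup 0.59 [207.7, 55.9, 299.4, 154.5] ztop 0.020 rect c [607.  48.] size [68. 69.] ang 71.0 circ [607.  48.] r 34.9 6972
short_tray 0.79 [4.2, 0.0, 73.4, 37.4] ztop 0.009 rect c [587. 205.] size [23. 47.] ang 29.9 circ [596. 211.] r 23.4 1390
dappen_dish 0.88 [410.8, 18.0, 475.3, 74.6] ztop 0.027 rect c [703. -39.] size [32. 33.] ang 62.0 circ [704. -39.] r 17.0 2700
at [552.   16.2 103.7] phi 29.8 tilt 0.01 | turn -0.003 dx 59.9 dy 0.2 dz 55.7 q7 -1.34 F [ 0.5 -0.3 -0.7] open 0.357 clk 21.1
```

View pics/w8.png

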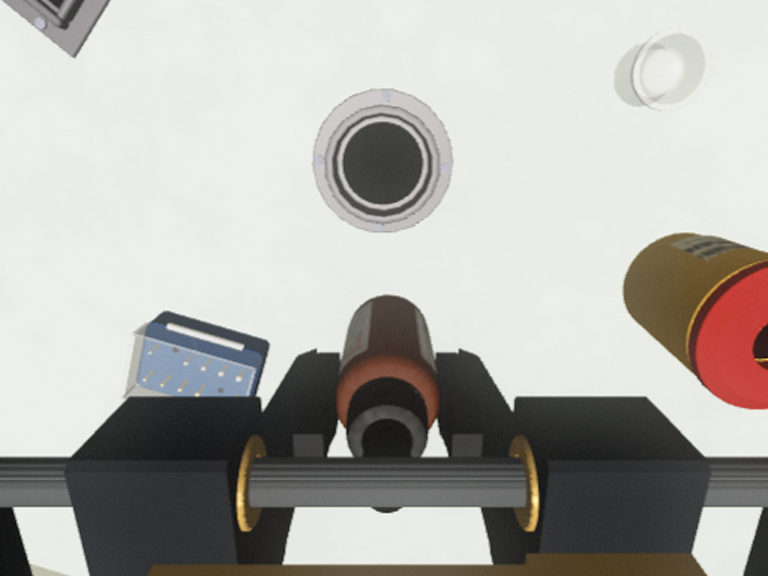

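The cup is at (382,161), in line with the held bottle, and its measured centre (606,49) agrees with the top-view estimate. I move over it and lower.

send_rows --series '[{"grip": 0.25, "dx": 16, "dy": -0.5, "dz": 0, "turn": 0}, {"grip": 0.25, "dx": 16, "dy": -0.5, "dz": 0, "turn": 0}, {"grip": 0.25, "dx": 16, "dy": -0.5, "dz": 0, "turn": 0}, {"grip": 0.25, "dx": 15, "dy": 0, "dz": 0, "turn": 0}, {"grip": 0.25, "dx": 0, "dy": 0, "dz": 12, "turn": 0}, {"grip": 0.25, "dx": 0, "dy": 0, "dz": 10, "turn": 0}, {"grip": 0.25, "dx": 0, "dy": 0, "dz": 0, "turn": 0}, {"grip": 0.25, "dx": 0, "dy": 0, "dz": 0, "turn": 0}, {"grip": 0.25, "dx": 0, "dy": 0, "dz": 0, "turn": 0}, {"grip": 0.25, "dx": 0, "dy": 0, "dz": 0, "turn": 0}, {"grip": 0.25, "dx": 0, "dy": 0, "dz": 0, "turn": 0}]'

```text
clock: 22.2
tool_pos: [0.606, 0.0487, 0.0821]
eef_rot: [0.966, 0.257, 0.0, 0.0]
contact_force: [-0.4, 0.8, -0.3]
opening: 0.357
```

```bash
python3 - <<'E'
from h import *
go(606,49.3,47,30)
p=snapshot('wrist'); save(p,'w9.png')
E
```

```text
at [606.   48.7  82.1] phi 29.8 tilt 0.03 | turn -0.003 dx 0.3 dy -0.5 dz 35.1 q7 -1.36 F [-0.4  0.8 -0.3] open 0.357 clk 22.2
```

View pics/w9.png

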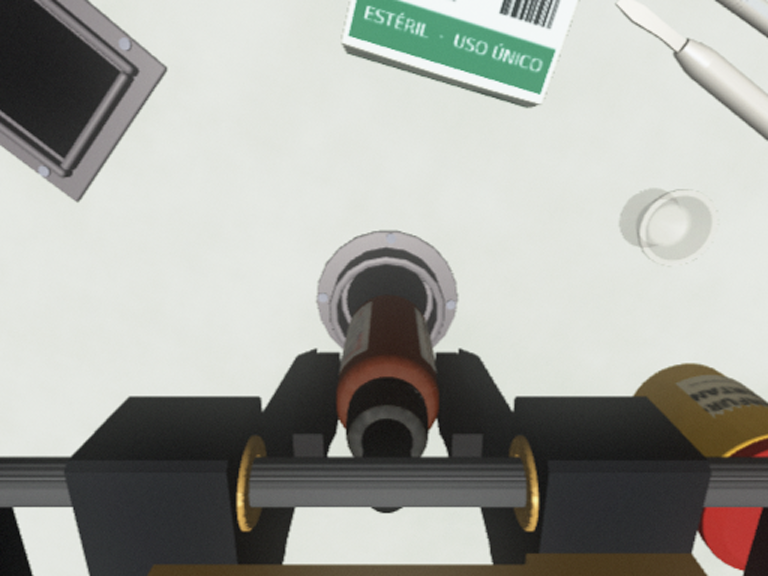

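Bottle and cup line up at column 387. I lower and release.

send_rows --series '[{"grip": 0.25, "dx": 0, "dy": -0.5, "dz": 10, "turn": 0}, {"grip": 0.25, "dx": 0, "dy": 0, "dz": 8, "turn": 0}, {"grip": 0.25, "dx": 0, "dy": 0, "dz": 6, "turn": 0}, {"grip": 0.25, "dx": 0, "dy": 0, "dz": 5, "turn": 0}, {"grip": 0.25, "dx": 0, "dy": 0, "dz": 3, "turn": 0}, {"grip": 0.25, "dx": 0, "dy": 0, "dz": 2.5, "turn": 0}, {"grip": 0.25, "dx": 0, "dy": 0, "dz": 0, "turn": 0}, {"grip": 0.25, "dx": 0, "dy": 0, "dz": 0, "turn": 0}, {"grip": 0.25, "dx": 0, "dy": 0, "dz": 0, "turn": 0}, {"grip": 0.25, "dx": 0, "dy": 0, "dz": 0, "turn": 0}]'

```text
clock: 23.25
tool_pos: [0.6057, 0.0493, 0.0474]
eef_rot: [0.966, 0.257, 0.0, 0.0]
contact_force: [-0.5, 0.4, -1.4]
opening: 0.357
```

send_rows --series '[{"grip": 0.7, "dx": 0, "dy": 0, "dz": 0, "turn": 0}, {"grip": 0.8, "dx": 0, "dy": 0, "dz": 0, "turn": 0}, {"grip": 0.8, "dx": 0, "dy": 0, "dz": 0, "turn": 0}, {"grip": 0.8, "dx": 0, "dy": 0, "dz": 0, "turn": 0}, {"grip": 0.8, "dx": 0, "dy": 0, "dz": -20, "turn": 0}, {"grip": 0.8, "dx": 0, "dy": 0, "dz": -30, "turn": 0}, {"grip": 1, "dx": 0, "dy": 0, "dz": -30, "turn": 0}, {"grip": 1, "dx": 0, "dy": 0, "dz": -40, "turn": 0}, {"grip": 1, "dx": 0, "dy": 0, "dz": -35, "turn": 0}, {"grip": 1, "dx": 0, "dy": 0, "dz": 0, "turn": 0.115}, {"grip": 1, "dx": 0, "dy": 0, "dz": 0, "turn": 0.115}, {"grip": 1, "dx": 0, "dy": 0, "dz": 0, "turn": 0.115}, {"grip": 1, "dx": -29, "dy": -8, "dz": 0, "turn": 0}, {"grip": 1, "dx": -29, "dy": -8, "dz": 0, "turn": 0}, {"grip": 1, "dx": -29, "dy": -8, "dz": 0, "turn": 0}, {"grip": 1, "dx": -29, "dy": -8, "dz": 0, "turn": 0}, {"grip": 1, "dx": -29, "dy": -8, "dz": 0, "turn": 0}, {"grip": 1, "dx": -29, "dy": -8, "dz": 0, "turn": 0}, {"grip": 1, "dx": -15, "dy": -8, "dz": 0, "turn": 0}]'

```text
clock: 25.15
tool_pos: [0.4068, 0.0708, 0.2023]
eef_rot: [0.996, 0.088, -0.001, 0.0]
contact_force: [0.2, 0.3, -0.1]
opening: 1.003
```

send_rows --series '[{"grip": 1, "dx": 0, "dy": 0, "dz": 0, "turn": 0}, {"grip": 1, "dx": 0, "dy": 0, "dz": 0, "turn": 0}, {"grip": 1, "dx": 0, "dy": 0, "dz": 0, "turn": 0}, {"grip": 1, "dx": 0, "dy": 0, "dz": 0, "turn": 0}, {"grip": 1, "dx": 0, "dy": 0, "dz": 0, "turn": 0}]'

```text
clock: 25.65
tool_pos: [0.4105, 0.0712, 0.2021]
eef_rot: [0.996, 0.087, 0.0, 0.0]
contact_force: [-0.4, 0.6, 0.3]
opening: 0.998
```

```bash
python3 - <<'E'
from m import *
p=meas('wrist'); save(p,'w10.png'); save(p,'w10c.png',(180,40,330,200),5)
go(463,81,100,10)
E
```

```text
sharps_pot 0.75 [407.1, 198.1, 511.6, 280.2] ztop 0.110 rect c [ 395. -126.] size [27. 44.] ang 16.6 circ [ 395. -126.] r 25.7 5880
sharps_pot 0.61 [488.2, 1.3, 506.4, 1.3] ztop 0.019 rect c [ 602. -119.] size [9. 1.] ang 88.6 circ [ 602. -119.] r 4.7 42
sharps_pot 0.52 [225.3, 88.6, 291.2, 137.3] ztop 0.036 rect c [466.  81.] size [40. 62.] ang 11.6 circ [466.  80.] r 36.0 3007
bur_block 0.62 [224.3, 88.4, 289.0, 137.4] ztop 0.036 rect c [466.  81.] size [40. 62.] ang 11.6 circ [466.  80.] r 36.3 3024
large_cup 0.94 [28.3, 26.6, 126.6, 128.6] ztop 0.020 rect c [465. 259.] size [90. 98.] ang 88.9 circ [466. 264.] r 49.6 7919
at [409.8  71.4 202.2] phi 10.1 tilt 0.01 | turn 0.001 dx 54.1 dy -0.2 dz 102.2 q7 -1.72 F [-0.7  0.4  0.2] open 0.998 clk 26.2
```

View pics/w10.png

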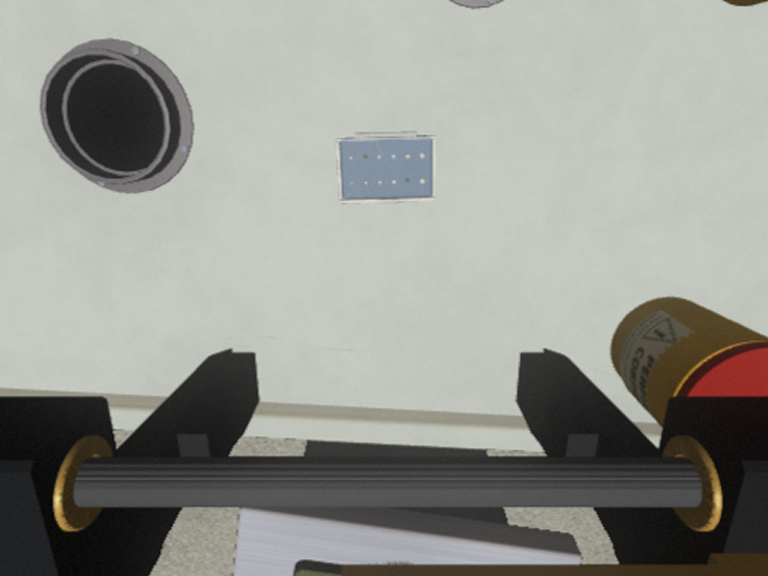

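View pics/w10c.png

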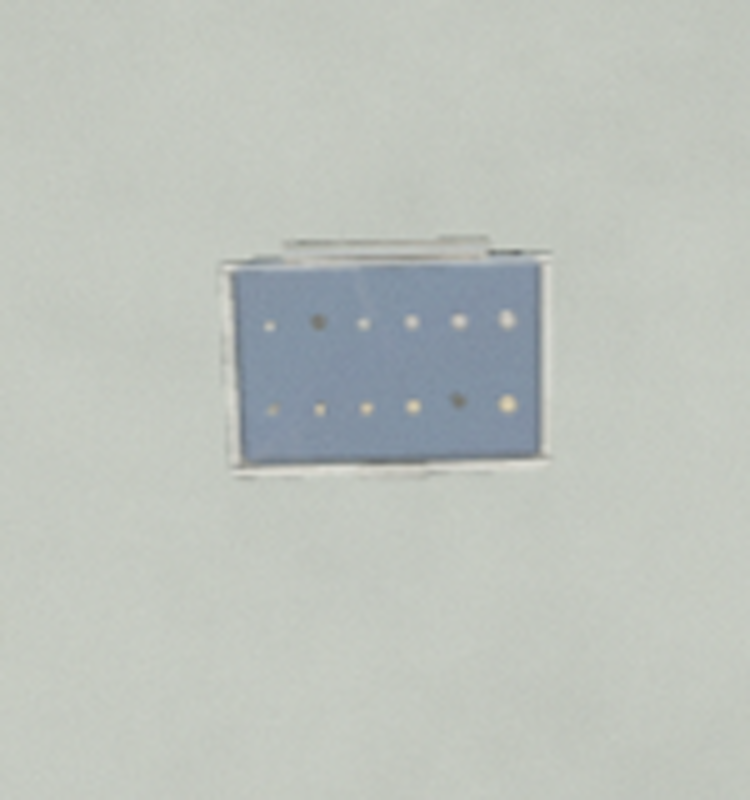

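The hinge bead shows at the upper edge of the crop, so the block's +x points along tool +x (world +x). The block centre, corrected, is about (465.5,82), short axis at 11.6°. The tray is 52 mm inside and the block with its bead 46 mm, so I will aim about 3 mm toward the side away from the bead. I grip along the long side, which keeps the jaws off the bead.

send_rows --series '[{"grip": 1, "dx": 0, "dy": 0, "dz": 0, "turn": -0.026}, {"grip": 1, "dx": 19, "dy": 0.5, "dz": 10, "turn": 0}, {"grip": 1, "dx": 19, "dy": 0.5, "dz": 20, "turn": 0}, {"grip": 1, "dx": 19, "dy": 0, "dz": 30, "turn": 0}, {"grip": 1, "dx": 0, "dy": 0, "dz": 30, "turn": 0}, {"grip": 1, "dx": 0, "dy": 0, "dz": 30, "turn": 0}, {"grip": 1, "dx": 0, "dy": 0, "dz": 20, "turn": 0}, {"grip": 1, "dx": 0, "dy": 0, "dz": 0, "turn": 0}, {"grip": 1, "dx": 0, "dy": 0, "dz": 0, "turn": 0}, {"grip": 1, "dx": 0, "dy": 0, "dz": 0, "turn": 0}, {"grip": 1, "dx": 0, "dy": 0, "dz": 0, "turn": 0}, {"grip": 1, "dx": 0, "dy": 0, "dz": 0, "turn": 0}, {"grip": 1, "dx": 0, "dy": 0, "dz": 0, "turn": 0}]'

```text
clock: 27.5
tool_pos: [0.4662, 0.0818, 0.0628]
eef_rot: [0.995, 0.101, 0.001, -0.0]
contact_force: [-0.4, -0.2, -0.6]
opening: 1.0
```

```bash
python3 - <<'E'
from h import *
p=snapshot('wrist'); save(p,'w11.png')
go(465.5,82,12,11.6)
E
```

```text
at [466.1  81.8  62.6] phi 11.6 tilt 0.05 | turn -0.001 dx -0.5 dy -0.3 dz 50.6 q7 -1.71 F [ 0.6  0.1 -0.8] open 0.998 clk 27.6
```

View pics/w11.png

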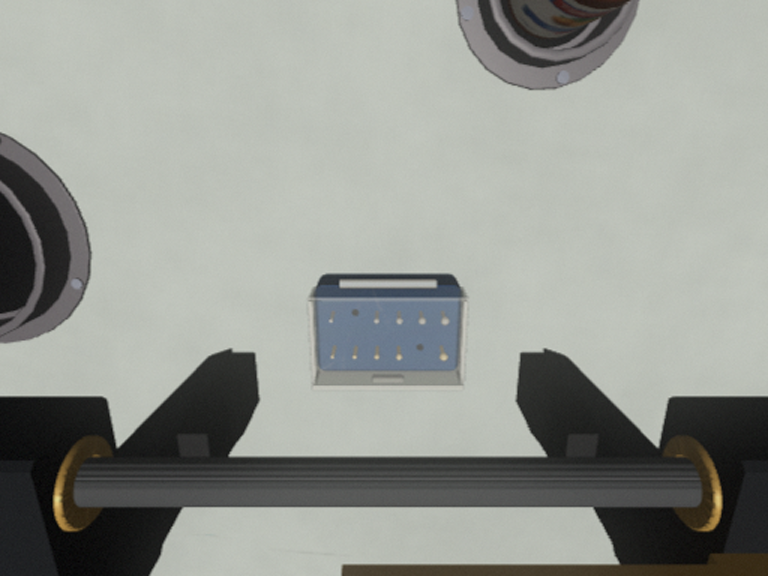

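The block's columns 310–467 are centred (388) between the jaws, with the white bead on the far side. I lower to 12 mm and grip.

send_rows --series '[{"grip": 1, "dx": 0, "dy": 0, "dz": 20, "turn": 0}, {"grip": 1, "dx": 0, "dy": 0, "dz": 15, "turn": 0}, {"grip": 1, "dx": 0, "dy": 0, "dz": 10, "turn": 0}, {"grip": 1, "dx": 0, "dy": 0, "dz": 5, "turn": 0}, {"grip": 1, "dx": 0, "dy": 0, "dz": 0, "turn": 0}, {"grip": 1, "dx": 0, "dy": 0, "dz": 0, "turn": 0}, {"grip": 1, "dx": 0, "dy": 0, "dz": 0, "turn": 0}, {"grip": 0.8, "dx": 0, "dy": 0, "dz": 0, "turn": 0}, {"grip": 0.6, "dx": 0, "dy": 0, "dz": 0, "turn": 0}, {"grip": 0.6, "dx": 0, "dy": 0, "dz": 0, "turn": 0}, {"grip": 0.6, "dx": 0, "dy": 0, "dz": 0, "turn": 0}, {"grip": 0.6, "dx": 0, "dy": 0, "dz": 0, "turn": 0}, {"grip": 0.6, "dx": 0, "dy": 0, "dz": 0, "turn": 0}, {"grip": 0.6, "dx": 0, "dy": 0, "dz": 0, "turn": 0}]' --force 20

```text
clock: 28.95
tool_pos: [0.4659, 0.0818, 0.0123]
eef_rot: [0.995, 0.101, 0.0, 0.0]
contact_force: [0.8, 0.5, 3.3]
opening: 0.701
```

send_rows --series '[{"grip": 0.6, "dx": 0, "dy": 0, "dz": -10, "turn": 0}, {"grip": 0.6, "dx": 0, "dy": 0, "dz": -20, "turn": 0}, {"grip": 0.6, "dx": 0, "dy": 0, "dz": -20, "turn": 0}, {"grip": 0.6, "dx": 0, "dy": 0, "dz": -20, "turn": 0.1}, {"grip": 0.6, "dx": 0, "dy": 0, "dz": 0, "turn": 0.11}, {"grip": 0.6, "dx": 0, "dy": 0, "dz": 0, "turn": 0.11}, {"grip": 0.6, "dx": 0, "dy": 0, "dz": 0, "turn": 0.11}, {"grip": 0.6, "dx": 5, "dy": -20, "dz": 0, "turn": 0}, {"grip": 0.6, "dx": 5, "dy": -20, "dz": 0, "turn": 0}, {"grip": 0.6, "dx": 5, "dy": -21, "dz": 0, "turn": 0}, {"grip": 0.6, "dx": 5, "dy": -21, "dz": 0, "turn": 0}, {"grip": 0.6, "dx": 5, "dy": -21, "dz": 0, "turn": 0}, {"grip": 0.6, "dx": 5, "dy": -21, "dz": 0, "turn": 0}, {"grip": 0.6, "dx": 5, "dy": -21, "dz": 0, "turn": 0}, {"grip": 0.6, "dx": 6, "dy": -21, "dz": 0, "turn": 0}, {"grip": 0.6, "dx": 6, "dy": -21, "dz": 0, "turn": 0}]'

```text
clock: 30.55
tool_pos: [0.5535, 0.254, 0.0824]
eef_rot: [0.994, -0.114, -0.001, 0.0]
contact_force: [0.1, -0.0, -2.2]
opening: 0.703
```

send_rows --series '[{"grip": 0.6, "dx": 0, "dy": 0, "dz": 0, "turn": 0}, {"grip": 0.6, "dx": 0, "dy": 0, "dz": 0, "turn": 0}, {"grip": 0.6, "dx": 0, "dy": 0, "dz": 0, "turn": 0}, {"grip": 0.6, "dx": 0, "dy": 0, "dz": 0, "turn": 0}, {"grip": 0.6, "dx": 0, "dy": 0, "dz": 0, "turn": 0}]'

```text
clock: 31.05
tool_pos: [0.5536, 0.2523, 0.0822]
eef_rot: [0.993, -0.114, -0.0, 0.0]
contact_force: [0.3, -0.2, -2.4]
opening: 0.705
```

```bash
python3 - <<'E'
from m import *
p=meas('wrist'); save(p,'w12.png')
go(622,238,40,-13)
E
```

```text
bur_block 0.64 [186.7, 210.8, 330.0, 302.3] ztop 0.105 rect c [557. 251.] size [62. 35.] ang 76.6 circ [557. 251.] r 34.6 12779
small_cup 0.72 [489.3, 22.1, 512.0, 109.7] ztop 0.007 rect c [606.  77.] size [54. 14.] ang 0.3 circ [606.  70.] r 27.2 1387
small_cup 0.40 [186.7, 209.0, 329.6, 305.1] ztop 0.105 rect c [554. 254.] size [106.  48.] ang 79.8 circ [532. 258.] r 53.2 12925
large_cup 0.76 [229.1, 296.4, 327.9, 357.1] ztop 0.021 rect c [453. 260.] size [58. 72.] ang 45.0 circ [450. 258.] r 43.7 1192
short_tray 0.68 [180.7, 37.3, 331.4, 158.2] ztop 0.009 rect c [624. 238.] size [100.  77.] ang 78.8 circ [624. 237.] r 61.3 16903
mask_carton 0.84 [136.2, 350.1, 164.9, 382.3] ztop 0.032 rect c [494. 334.] size [ 12. 147.] ang 59.3 circ [491. 330.] r 73.7 537
at [553.9 253.3  82.2] phi -13.1 tilt 0.01 | turn -0.001 dx 69.8 dy -0.4 dz 42.2 q7 -2.13 F [ 0.4  0.2 -0.9] open 0.704 clk 31.6
```

View pics/w12.png

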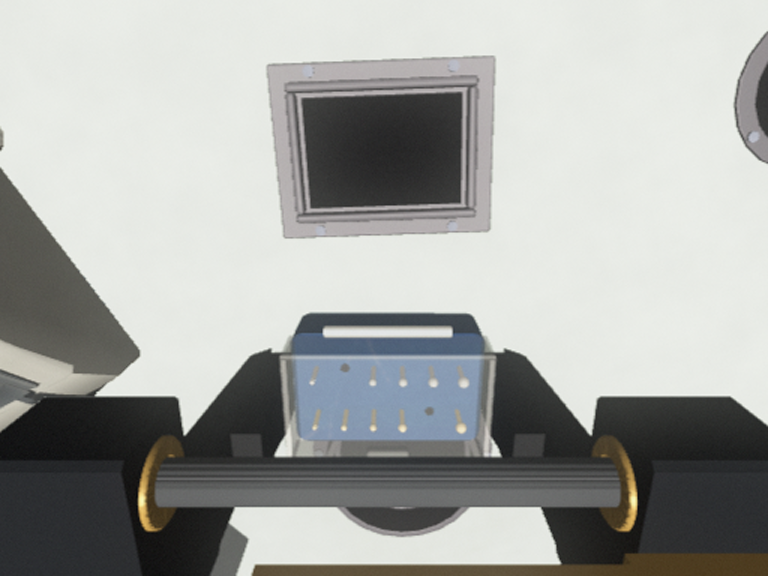

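The tray is at (385,147) with measured centre (624,238) and long axis 78.8°. Corrected, that is (624.3,239.5), so φ ≈ −11°. The monitor is close on the left, so I check its clearance to the gripper body.

```bash
python3 - <<'E'
from h import *
for cam in ('top','scene'):
    p=snapshot(cam); W=world(p)*1000; ok=p['depth']>0
    m=ok&(W[...,2]>40)&(W[...,2]<250)&(W[...,0]>540)&(W[...,0]<700)&(W[...,1]>330)&(W[...,1]<600)
    if m.sum(): 
        q=W[m]; print(cam,m.sum(),'min y',np.percentile(q[:,1],[0,1,5]),'z',np.percentile(q[:,2],[1,99]), q[np.argsort(q[:,1])[:5]].round())
    m=ok&(W[...,2]>40)&(W[...,2]<250)&(W[...,0]>695)&(W[...,1]>200)&(W[...,1]<380)
    if m.sum(): q=W[m]; print('jar?',m.sum(),q.min(0),q.max(0))
go(624.3,239.5,40,-11.2)
E
```

```text
top 3045 min y [380.92814338 387.226342   403.63266169] z [ 49.04126166 109.14191272] [[659. 381.  79.]
 [657. 381.  91.]
 [661. 381.  90.]
 [662. 382.  50.]
 [662. 382. 101.]]
jar? 372 [706.70634675 278.42396402  40.49428557] [776.87967006 348.66420244  97.63869999]
scene 4855 min y [330.27253375 335.22914622 388.96527997] z [ 43.25232254 187.90065729] [[542. 330. 162.]
 [554. 330. 188.]
 [566. 330. 188.]
 [582. 331. 189.]
 [599. 331. 188.]]
jar? 3474 [703.19876163 200.04444055  40.00204831] [1563.50801576  379.99934476  249.91682705]
at [553.9 253.3  82.2] phi -13.1 tilt 0.00 | turn -0.033 dx 71.8 dy -0.1 dz 42.2 q7 -2.13 F [-0.   0.7 -2.6] open 0.705 clk 31.7
```

send_rows --series '[{"grip": 0.6, "dx": 0, "dy": 0, "dz": 0, "turn": -0.033}, {"grip": 0.6, "dx": 17, "dy": 0, "dz": 0, "turn": 0}, {"grip": 0.6, "dx": 17, "dy": 0, "dz": 0, "turn": 0}, {"grip": 0.6, "dx": 17, "dy": 0, "dz": 0, "turn": 0}, {"grip": 0.6, "dx": 17.5, "dy": 0, "dz": 0, "turn": 0}, {"grip": 0.6, "dx": 0, "dy": 0, "dz": 15, "turn": 0}, {"grip": 0.6, "dx": 0, "dy": 0, "dz": 15, "turn": 0}, {"grip": 0.6, "dx": 0, "dy": 0, "dz": 10, "turn": 0}, {"grip": 0.6, "dx": 0, "dy": 0, "dz": 0, "turn": 0}, {"grip": 0.6, "dx": 0, "dy": 0, "dz": 0, "turn": 0}, {"grip": 0.6, "dx": 0, "dy": 0, "dz": 0, "turn": 0}, {"grip": 0.6, "dx": 0, "dy": 0, "dz": 0, "turn": 0}, {"grip": 0.6, "dx": 0, "dy": 0, "dz": 0, "turn": 0}]'

```text
clock: 33.0
tool_pos: [0.6214, 0.2402, 0.0428]
eef_rot: [0.995, -0.097, 0.0, -0.0]
contact_force: [-0.5, -0.4, -2.2]
opening: 0.705
```

```bash
python3 - <<'E'
from h import *
p=snapshot('wrist'); save(p,'w13.png')
go(624.3,239.5,15.3,-11.2)
E
```

```text
at [621.3 240.2  42.7] phi -11.2 tilt 0.04 | turn 0.000 dx 3.0 dy 0.1 dz 27.4 q7 -2.06 F [ 0.3  0.4 -1.1] open 0.704 clk 33.0
```

View pics/w13.png

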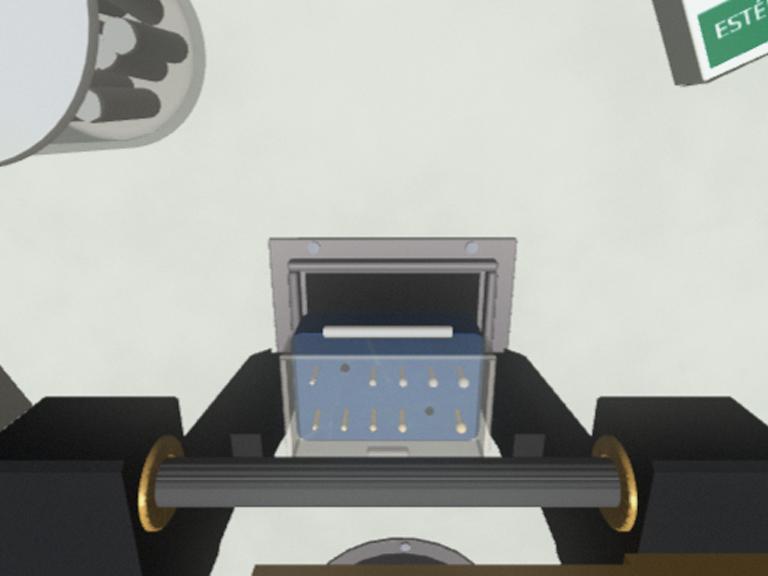

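The block is square over the tray, with the bead toward the far wall. The tray centre, column 393, is about 2 mm to the right of the block's 388, so I shift dy +1.5 and lower.

send_rows --series '[{"grip": 0.6, "dx": 0, "dy": 1.5, "dz": 5, "turn": 0}, {"grip": 0.6, "dx": 0, "dy": 0, "dz": 6, "turn": 0}, {"grip": 0.6, "dx": 0, "dy": 0, "dz": 5, "turn": 0}, {"grip": 0.6, "dx": 0, "dy": 0, "dz": 5, "turn": 0}, {"grip": 0.6, "dx": 0, "dy": 0, "dz": 3, "turn": 0}, {"grip": 0.6, "dx": 0, "dy": 0, "dz": 3, "turn": 0}, {"grip": 0.6, "dx": 0, "dy": 0, "dz": 0, "turn": 0}, {"grip": 0.6, "dx": 0, "dy": 0, "dz": 0, "turn": 0}, {"grip": 0.6, "dx": 0, "dy": 0, "dz": 0, "turn": 0}, {"grip": 0.6, "dx": 0, "dy": 0, "dz": 0, "turn": 0}]'

```text
clock: 34.05
tool_pos: [0.6209, 0.2386, 0.0154]
eef_rot: [0.995, -0.097, 0.0, -0.0]
contact_force: [-0.9, -0.1, 2.0]
opening: 0.709
```

```bash
python3 - <<'E'
from h import *
p=snapshot('wrist'); save(p,'w14.png',(150,140,370,330),3.5)
go(624.3,239.5,15.3,-11.2)
E
```

```text
at [620.9 238.6  15.4] phi -11.2 tilt 0.01 | turn 0.000 dx 3.2 dy -1.6 dz 0.1 q7 -2.06 F [-0.8 -0.6  2.8] open 0.706 clk 34.1
```

View pics/w14.png

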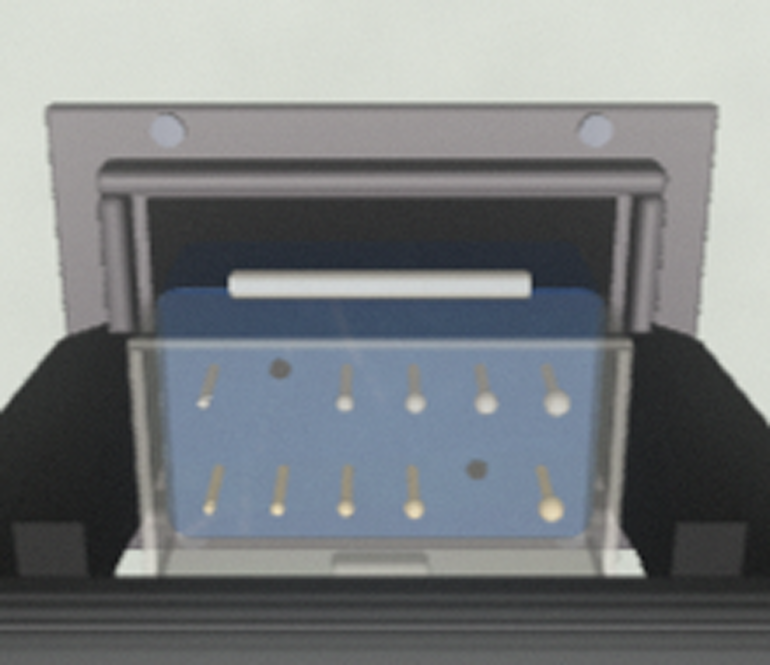

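The block is inside the walls at the expected floor height, with the bead clear of the far wall. I release and rise.

send_rows --series '[{"grip": 0.8, "dx": 0, "dy": 0, "dz": 0, "turn": 0}, {"grip": 0.9, "dx": 0, "dy": 0, "dz": 0, "turn": 0}, {"grip": 0.95, "dx": 0, "dy": 0, "dz": 0, "turn": 0}, {"grip": 0.95, "dx": 0, "dy": 0, "dz": 0, "turn": 0}, {"grip": 0.95, "dx": 0, "dy": 0, "dz": -10, "turn": 0}, {"grip": 0.95, "dx": 0, "dy": 0, "dz": -20, "turn": 0}, {"grip": 1, "dx": 0, "dy": 0, "dz": -30, "turn": 0}, {"grip": 1, "dx": 0, "dy": 0, "dz": -30, "turn": 0}, {"grip": 1, "dx": 0, "dy": 0, "dz": -35, "turn": 0}, {"grip": 1, "dx": -20, "dy": 0, "dz": -40, "turn": 0}, {"grip": 1, "dx": -30, "dy": 0, "dz": -20, "turn": 0}, {"grip": 1, "dx": -20, "dy": 0, "dz": 0, "turn": 0}, {"grip": 1, "dx": 0, "dy": 0, "dz": 0, "turn": 0}, {"grip": 1, "dx": 0, "dy": 0, "dz": 0, "turn": 0}, {"grip": 1, "dx": 0, "dy": 0, "dz": 0, "turn": 0}, {"grip": 1, "dx": 0, "dy": 0, "dz": 0, "turn": 0}, {"grip": 1, "dx": 0, "dy": 0, "dz": 0, "turn": 0}]'

```text
clock: 35.8
tool_pos: [0.5527, 0.2516, 0.1997]
eef_rot: [0.995, -0.098, -0.0, 0.0]
contact_force: [-0.4, 0.3, 0.0]
opening: 0.998
```

```bash
python3 - <<'E'
from m import *
p=meas('wrist'); save(p,'w15.png')
go(545,-110,220,0)
E
```

```text
dropper_bottle 0.75 [432.4, 52.8, 512.0, 94.2] ztop 0.088 rect c [606.  51.] size [17. 21.] ang 87.3 circ [606.  49.] r 10.7 2706
bur_block 0.80 [222.6, 74.3, 290.4, 123.8] ztop 0.039 rect c [621. 238.] size [62. 39.] ang 78.7 circ [621. 238.] r 35.6 3151
small_cup 0.62 [410.1, 34.6, 477.8, 112.1] ztop 0.021 rect c [608.  53.] size [59. 69.] ang 80.0 circ [607.  48.] r 35.1 2299
large_cup 0.57 [223.7, 200.5, 303.0, 275.9] ztop 0.020 rect c [470. 262.] size [97. 89.] ang 60.6 circ [466. 264.] r 49.0 4982
long_tray 0.31 [222.8, 73.5, 291.8, 123.6] ztop 0.039 rect c [621. 239.] size [71. 48.] ang 78.8 circ [618. 239.] r 39.6 3203
short_tray 0.75 [210.3, 55.9, 306.9, 134.5] ztop 0.010 rect c [624. 237.] size [99. 78.] ang 78.4 circ [624. 237.] r 61.1 4349
mask_carton 0.70 [110.7, 270.6, 186.6, 350.8] ztop 0.053 rect c [456. 364.] size [ 33. 234.] ang 48.0 circ [467. 375.] r 117.2 782
at [552.1 252.2 200.2] phi -11.2 tilt 0.00 | turn -0.195 dx -7.1 dy 362.2 dz -19.8 q7 -2.13 F [ 0.3  0.2 -0. ] open 1.000 clk 36.4
```

View pics/w15.png

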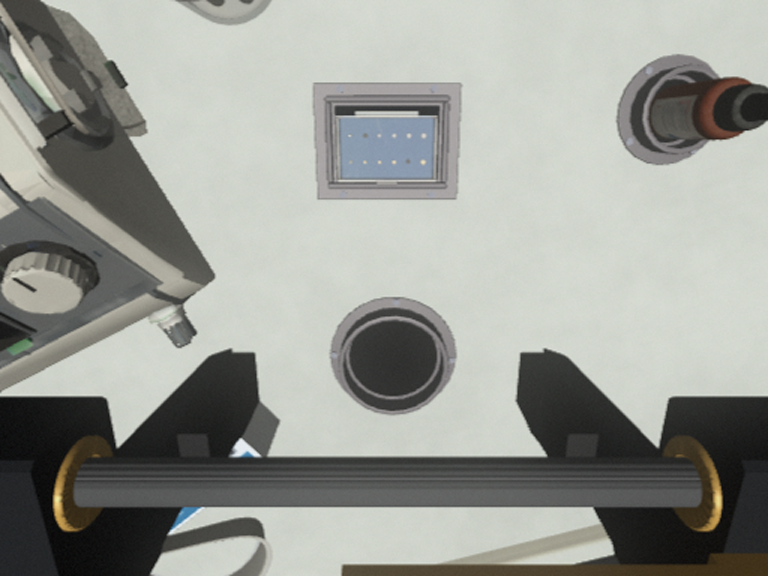

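The block sits in its tray with the planned 3 mm offset, and the bottle stands in the small cup. The large cup, at (393,356), is empty at about (467,265). Next I move to the smaller pot.

send_rows --series '[{"grip": 1, "dx": 0, "dy": 0, "dz": 0, "turn": -0.1}, {"grip": 1, "dx": 0, "dy": 0, "dz": -10, "turn": -0.095}, {"grip": 1, "dx": 0, "dy": 28, "dz": -10, "turn": 0}, {"grip": 1, "dx": 0, "dy": 28, "dz": 0, "turn": 0}, {"grip": 1, "dx": 0, "dy": 28, "dz": 0, "turn": 0}, {"grip": 1, "dx": 0, "dy": 28, "dz": 0, "turn": 0}, {"grip": 1, "dx": 0, "dy": 28, "dz": 0, "turn": 0}, {"grip": 1, "dx": 0, "dy": 28, "dz": 0, "turn": 0}, {"grip": 1, "dx": 0, "dy": 28, "dz": 0, "turn": 0}, {"grip": 1, "dx": 0, "dy": 28, "dz": 0, "turn": 0}, {"grip": 1, "dx": 0, "dy": 28, "dz": 0, "turn": 0}, {"grip": 1, "dx": 0, "dy": 28, "dz": 0, "turn": 0}, {"grip": 1, "dx": 0, "dy": 28, "dz": 0, "turn": 0}, {"grip": 1, "dx": 0, "dy": 28, "dz": 0, "turn": 0}, {"grip": 1, "dx": 0, "dy": 28, "dz": 0, "turn": 0}, {"grip": 1, "dx": 0, "dy": 0, "dz": 0, "turn": 0}, {"grip": 1, "dx": 0, "dy": 0, "dz": 0, "turn": 0}, {"grip": 1, "dx": 0, "dy": 0, "dz": 0, "turn": 0}, {"grip": 1, "dx": 0, "dy": 0, "dz": 0, "turn": 0}, {"grip": 1, "dx": 0, "dy": 0, "dz": 0, "turn": 0}]'

```text
clock: 38.35
tool_pos: [0.5522, -0.1106, 0.2202]
eef_rot: [1.0, 0.001, -0.0, -0.0]
contact_force: [0.0, 0.3, -0.2]
opening: 0.997
```

```bash
python3 - <<'E'
from m import *
p=meas('wrist'); save(p,'w16.png')
go(626,-116,110,0)
E
```

```text
dropper_bottle 0.69 [56.7, 95.7, 131.9, 135.4] ztop 0.101 rect c [606.  46.] size [12. 13.] ang 80.4 circ [606.  47.] r 6.6 1935
sharps_pot 0.76 [232.9, 49.6, 305.9, 125.5] ztop 0.079 rect c [ 631. -120.] size [63. 63.] ang 71.3 circ [ 630. -120.] r 32.0 4464
sharps_pot 0.74 [253.8, 266.7, 347.8, 376.7] ztop 0.111 rect c [ 460. -154.] size [ 89. 229.] ang 89.4 circ [ 461. -150.] r 119.4 5006
suture_carton 0.89 [412.4, 77.5, 507.8, 116.6] ztop 0.063 rect c [ 624. -311.] size [72. 29.] ang 84.4 circ [ 624. -311.] r 37.8 3151
small_cup 0.57 [83.6, 79.7, 144.6, 142.4] ztop 0.020 rect c [608.  43.] size [69. 60.] ang 9.7 circ [606.  47.] r 35.5 1863
large_cup 0.59 [233.3, 49.9, 302.7, 126.8] ztop 0.079 rect c [ 631. -117.] size [69. 78.] ang 63.0 circ [ 630. -122.] r 40.4 4460
dappen_dish 0.63 [163.6, 0.0, 201.6, 29.7] ztop 0.027 rect c [699. -39.] size [32. 24.] ang 89.5 circ [703. -39.] r 16.4 892
at [ 552.1 -111.9  220.2] phi -0.0 tilt 0.01 | turn -0.000 dx 73.9 dy 4.1 dz 110.2 q7 -1.42 F [ 0.  -0.3 -0. ] open 0.995 clk 38.9
```

View pics/w16.png

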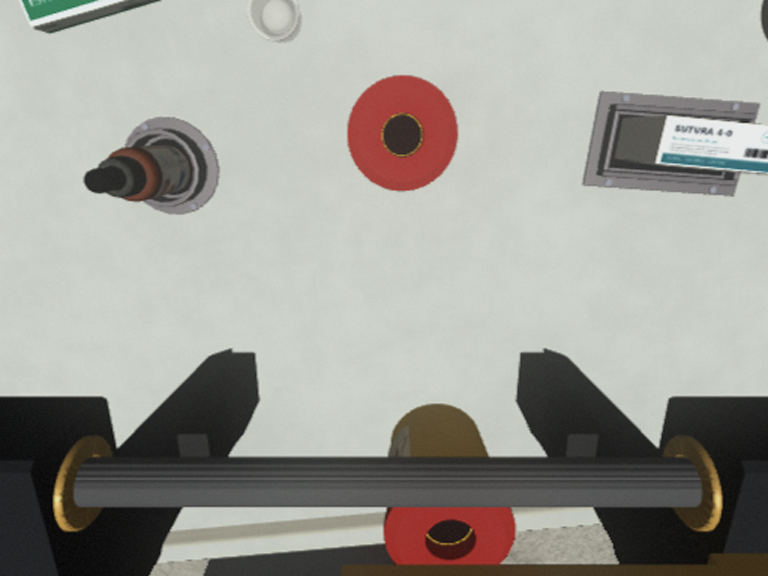

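The smaller pot is at (402,133), diameter 63 mm and top 79 mm, which fits sharps_pot. The lookalike (110 mm high, ~88 mm wide) is at the bottom at (450,530). A crop earlier also confirmed this. I move over the pot.

send_rows --series '[{"grip": 1, "dx": 20, "dy": 2, "dz": 0, "turn": 0}, {"grip": 1, "dx": 20, "dy": 2, "dz": 0, "turn": 0}, {"grip": 1, "dx": 20, "dy": 2, "dz": 10, "turn": 0}, {"grip": 1, "dx": 18, "dy": 1.5, "dz": 20, "turn": 0}, {"grip": 1, "dx": 0, "dy": 0, "dz": 30, "turn": 0}, {"grip": 1, "dx": 0, "dy": 0, "dz": 30, "turn": 0}, {"grip": 1, "dx": 0, "dy": 0, "dz": 20, "turn": 0}, {"grip": 1, "dx": 0, "dy": 0, "dz": 0, "turn": 0}, {"grip": 1, "dx": 0, "dy": 0, "dz": 0, "turn": 0}, {"grip": 1, "dx": 0, "dy": 0, "dz": 0, "turn": 0}, {"grip": 1, "dx": 0, "dy": 0, "dz": 0, "turn": 0}, {"grip": 1, "dx": 0, "dy": 0, "dz": 0, "turn": 0}, {"grip": 1, "dx": 0, "dy": 0, "dz": 0, "turn": 0}]'

```text
clock: 40.2
tool_pos: [0.6304, -0.1194, 0.1109]
eef_rot: [1.0, -0.0, 0.001, 0.0]
contact_force: [-0.5, 0.4, 0.5]
opening: 0.996
```

```bash
python3 - <<'E'
from h import *
p=snapshot('wrist'); save(p,'w17.png')
go(630,-119.5,31,0)
r=regions_of(p,'sharps_pot_center')[0]; T=above(p)[r['pixels']&(p['depth']>0)]; s,t,R,f=pose(); 
Q=T[T[:,2]<(t[2]*1000-72)]; print(r['extent'],r['score'],cv2.minEnclosingCircle(Q[:,:2].astype(np.float32)),Q.min(0),Q.max(0))
E
```

```text
at [ 630.3 -119.4  110.7] phi -0.0 tilt 0.04 | turn -0.000 dx -0.3 dy 0.1 dz 79.7 q7 -1.42 F [ 0.5 -0.2  0.3] open 1.003 clk 40.2
[209.2, 156.0, 308.1, 268.6] 0.72 ((0.09912097454071045, -0.17983639240264893), 32.228309631347656) [-31.9942616  -31.38707285  30.35621691] [32.30618951 31.95848036 38.56220549]
```

View pics/w17.png

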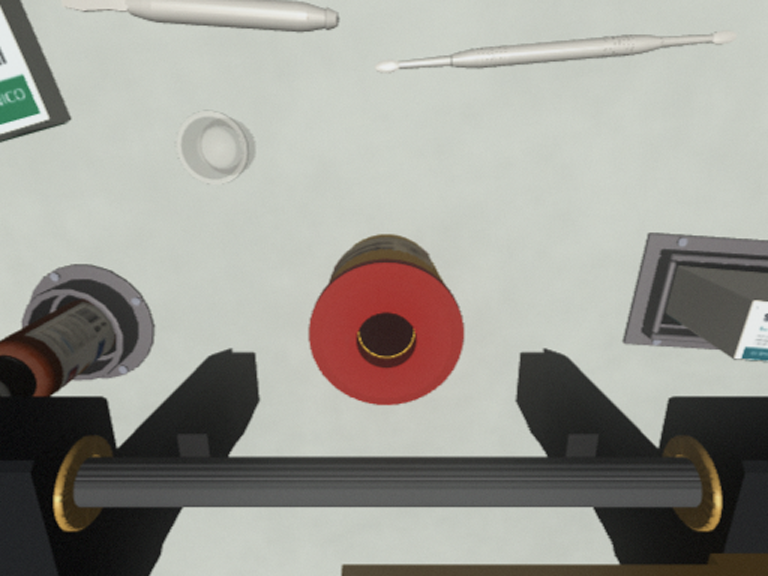

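The pot is centred (lid 310–463, mid 386.5). I lower and grip.

send_rows --series '[{"grip": 1, "dx": 0, "dy": 0, "dz": 20, "turn": 0}, {"grip": 1, "dx": 0, "dy": 0, "dz": 20, "turn": 0}, {"grip": 1, "dx": 0, "dy": 0, "dz": 16, "turn": 0}, {"grip": 1, "dx": 0, "dy": 0, "dz": 14, "turn": 0}, {"grip": 1, "dx": 0, "dy": 0, "dz": 10, "turn": 0}, {"grip": 1, "dx": 0, "dy": 0, "dz": 0, "turn": 0}, {"grip": 1, "dx": 0, "dy": 0, "dz": 0, "turn": 0}, {"grip": 0.8, "dx": 0, "dy": 0, "dz": 0, "turn": 0}, {"grip": 0.55, "dx": 0, "dy": 0, "dz": 0, "turn": 0}, {"grip": 0.55, "dx": 0, "dy": 0, "dz": 0, "turn": 0}, {"grip": 0.55, "dx": 0, "dy": 0, "dz": 0, "turn": 0}, {"grip": 0.55, "dx": 0, "dy": 0, "dz": 0, "turn": 0}, {"grip": 0.55, "dx": 0, "dy": 0, "dz": 0, "turn": 0}, {"grip": 0.55, "dx": 0, "dy": 0, "dz": 0, "turn": 0}]' --force 20

```text
clock: 41.7
tool_pos: [0.6303, -0.1193, 0.0306]
eef_rot: [1.0, -0.0, 0.0, -0.0]
contact_force: [-1.3, 1.4, 3.6]
opening: 0.668
```

send_rows --series '[{"grip": 0.55, "dx": 0, "dy": 0, "dz": -10, "turn": 0}, {"grip": 0.55, "dx": 0, "dy": 0, "dz": -20, "turn": 0}, {"grip": 0.55, "dx": 0, "dy": 0, "dz": -25, "turn": 0}, {"grip": 0.55, "dx": -10, "dy": 0, "dz": -15, "turn": 0}, {"grip": 0.55, "dx": -20, "dy": 0, "dz": 0, "turn": 0}, {"grip": 0.55, "dx": -20, "dy": 0, "dz": 0, "turn": 0}, {"grip": 0.55, "dx": -20, "dy": 0, "dz": 0, "turn": 0}, {"grip": 0.55, "dx": -20, "dy": 0, "dz": 0, "turn": 0}, {"grip": 0.55, "dx": -20, "dy": -10, "dz": 0, "turn": 0}, {"grip": 0.55, "dx": -20, "dy": -20, "dz": 0, "turn": 0}, {"grip": 0.55, "dx": -10, "dy": -24, "dz": 0, "turn": 0}, {"grip": 0.55, "dx": 0, "dy": -24, "dz": 0, "turn": 0}, {"grip": 0.55, "dx": 0, "dy": -24, "dz": 0, "turn": 0}, {"grip": 0.55, "dx": 0, "dy": -24, "dz": 0, "turn": 0}, {"grip": 0.55, "dx": 0, "dy": -24, "dz": 0, "turn": 0}]'

```text
clock: 43.2
tool_pos: [0.4902, 0.0315, 0.1006]
eef_rot: [1.0, -0.0, 0.0, 0.0]
contact_force: [-0.1, 0.6, -1.7]
opening: 0.669
```

send_rows --series '[{"grip": 0.55, "dx": 0, "dy": -24, "dz": 0, "turn": 0}, {"grip": 0.55, "dx": -5, "dy": -24, "dz": 0, "turn": 0}, {"grip": 0.55, "dx": -10, "dy": -24, "dz": 0, "turn": 0}, {"grip": 0.55, "dx": -10, "dy": -24, "dz": 0, "turn": 0}, {"grip": 0.55, "dx": -10, "dy": -24, "dz": 0, "turn": 0}, {"grip": 0.55, "dx": -10, "dy": -24, "dz": 0, "turn": 0}, {"grip": 0.55, "dx": -10, "dy": -24, "dz": 0, "turn": 0}, {"grip": 0.55, "dx": -10, "dy": -24, "dz": 0, "turn": 0}, {"grip": 0.55, "dx": -5, "dy": -24, "dz": 0, "turn": 0}, {"grip": 0.55, "dx": 0, "dy": -18, "dz": 0, "turn": 0}, {"grip": 0.55, "dx": 0, "dy": 0, "dz": 0, "turn": 0}, {"grip": 0.55, "dx": 0, "dy": 0, "dz": 0, "turn": 0}, {"grip": 0.55, "dx": 0, "dy": 0, "dz": 0, "turn": 0}, {"grip": 0.55, "dx": 0, "dy": 0, "dz": 0, "turn": 0}, {"grip": 0.55, "dx": 0, "dy": 0, "dz": 0, "turn": 0}, {"grip": 0.55, "dx": 0, "dy": 0, "dz": 0, "turn": 0}]'

```text
clock: 44.8
tool_pos: [0.4203, 0.2641, 0.1002]
eef_rot: [1.0, -0.001, 0.0, 0.0]
contact_force: [0.9, -0.1, -0.9]
opening: 0.673
```

```bash
python3 - <<'E'
from m import *
p=meas('wrist'); save(p,'w18.png')
go(467,265,60,0)
E
```

```text
sharps_pot 0.70 [182.2, 182.0, 338.3, 377.0] ztop 0.149 rect c [421. 263.] size [65. 60.] ang 4.4 circ [421. 264.] r 33.3 17829
large_cup 0.87 [196.0, 67.9, 322.1, 192.7] ztop 0.020 rect c [468. 265.] size [92. 99.] ang 0.9 circ [466. 265.] r 49.7 12853
mask_carton 0.69 [0.0, 121.2, 129.0, 265.1] ztop 0.054 rect c [432. 418.] size [63. 87.] ang 29.3 circ [432. 418.] r 52.3 11948
at [420.1 264.7 100.2] phi -0.0 tilt 0.00 | turn -0.000 dx 46.9 dy -0.3 dz 40.2 q7 -1.93 F [-0.9  0.2 -0.5] open 0.665 clk 45.4
```

View pics/w18.png

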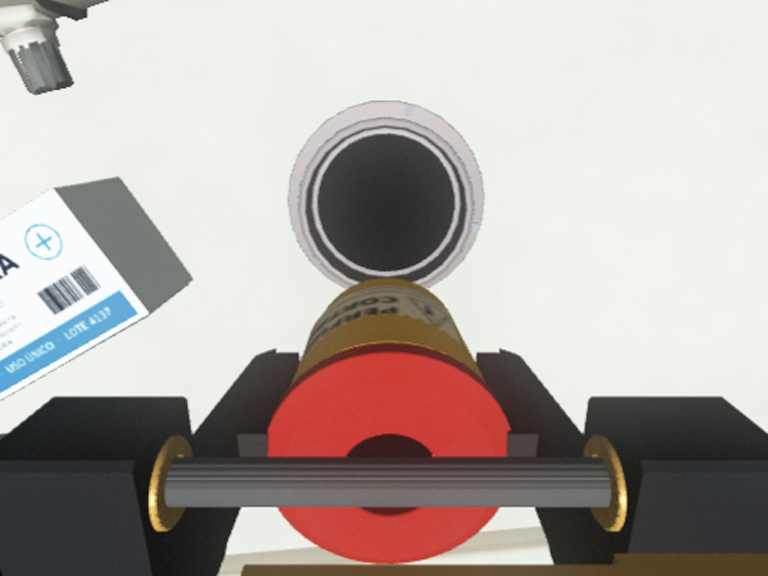

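The cup at (386,197) is on the axis of the held pot. I move 46 mm and lower partway.

send_rows --series '[{"grip": 0.55, "dx": 16, "dy": 0, "dz": 0, "turn": 0}, {"grip": 0.55, "dx": 16, "dy": 0, "dz": 0, "turn": 0}, {"grip": 0.55, "dx": 14, "dy": 0, "dz": 0, "turn": 0}, {"grip": 0.55, "dx": 0, "dy": 0, "dz": 15, "turn": 0}, {"grip": 0.55, "dx": 0, "dy": 0, "dz": 15, "turn": 0}, {"grip": 0.55, "dx": 0, "dy": 0, "dz": 0, "turn": 0}, {"grip": 0.55, "dx": 0, "dy": 0, "dz": 0, "turn": 0}, {"grip": 0.55, "dx": 0, "dy": 0, "dz": 0, "turn": 0}, {"grip": 0.55, "dx": 0, "dy": 0, "dz": 0, "turn": 0}, {"grip": 0.55, "dx": 0, "dy": 0, "dz": 0, "turn": 0}]'

```text
clock: 46.35
tool_pos: [0.4664, 0.2648, 0.0707]
eef_rot: [1.0, -0.0, 0.0, -0.0]
contact_force: [0.3, 0.3, -1.5]
opening: 0.668
```

```bash
python3 - <<'E'
from h import *
p=snapshot('wrist'); save(p,'w19.png')
go(466.3,265,33.6,0)
E
```

```text
at [466.3 264.8  70.6] phi -0.0 tilt 0.04 | turn -0.000 dx -0.0 dy -0.2 dz 37.0 q7 -1.90 F [-0.5 -0.3 -0.9] open 0.667 clk 46.4
```

View pics/w19.png

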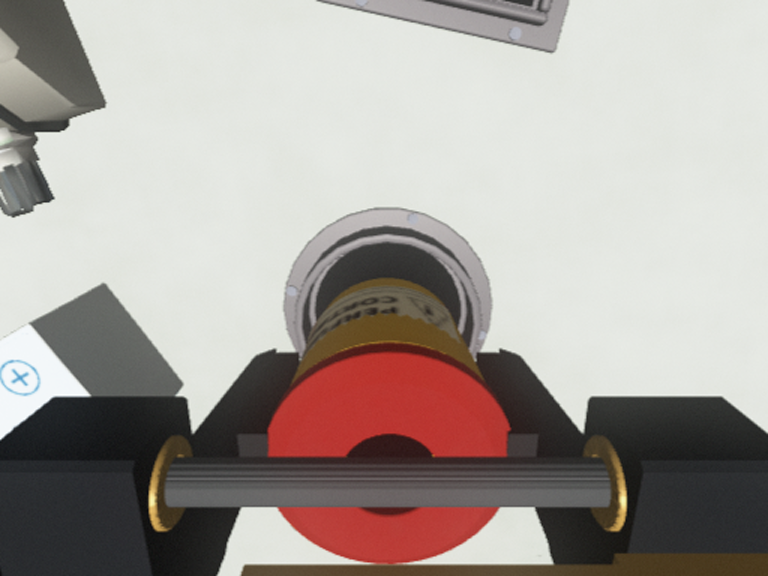

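Pot and cup are aligned (flange 285–491, mid 388). I lower to the floor.

send_rows --series '[{"grip": 0.55, "dx": 0, "dy": 0, "dz": 10, "turn": 0}, {"grip": 0.55, "dx": 0, "dy": 0, "dz": 8, "turn": 0}, {"grip": 0.55, "dx": 0, "dy": 0, "dz": 7, "turn": 0}, {"grip": 0.55, "dx": 0, "dy": 0, "dz": 6, "turn": 0}, {"grip": 0.55, "dx": 0, "dy": 0, "dz": 3, "turn": 0}, {"grip": 0.55, "dx": 0, "dy": 0, "dz": 2.5, "turn": 0}, {"grip": 0.55, "dx": 0, "dy": 0, "dz": 0, "turn": 0}, {"grip": 0.55, "dx": 0, "dy": 0, "dz": 0, "turn": 0}, {"grip": 0.55, "dx": 0, "dy": 0, "dz": 0, "turn": 0}, {"grip": 0.55, "dx": 0, "dy": 0, "dz": 0, "turn": 0}]'

```text
clock: 47.4
tool_pos: [0.4662, 0.2647, 0.0338]
eef_rot: [1.0, -0.0, 0.0, 0.0]
contact_force: [-0.7, 0.7, -0.2]
opening: 0.667
```

Release, rise straight up and back off to look.

send_rows --series '[{"grip": 0.8, "dx": 0, "dy": 0, "dz": 0, "turn": 0}, {"grip": 0.95, "dx": 0, "dy": 0, "dz": 0, "turn": 0}, {"grip": 0.95, "dx": 0, "dy": 0, "dz": 0, "turn": 0}, {"grip": 0.95, "dx": 0, "dy": 0, "dz": 0, "turn": 0}, {"grip": 0.95, "dx": 0, "dy": 0, "dz": -10, "turn": 0}, {"grip": 0.95, "dx": 0, "dy": 0, "dz": -20, "turn": 0}, {"grip": 1, "dx": 0, "dy": 0, "dz": -30, "turn": 0}, {"grip": 1, "dx": 0, "dy": 0, "dz": -30, "turn": 0}, {"grip": 1, "dx": 0, "dy": 0, "dz": -30, "turn": 0}, {"grip": 1, "dx": 0, "dy": 0, "dz": -40, "turn": 0}, {"grip": 1, "dx": 0, "dy": 0, "dz": -40, "turn": 0}, {"grip": 1, "dx": -15, "dy": 0, "dz": 0, "turn": 0}, {"grip": 1, "dx": -20, "dy": 0, "dz": 0, "turn": 0}, {"grip": 1, "dx": -20, "dy": 0, "dz": 0, "turn": 0}, {"grip": 1, "dx": 0, "dy": 0, "dz": 0, "turn": 0}, {"grip": 1, "dx": 0, "dy": 0, "dz": 0, "turn": 0}, {"grip": 1, "dx": 0, "dy": 0, "dz": 0, "turn": 0}, {"grip": 1, "dx": 0, "dy": 0, "dz": 0, "turn": 0}, {"grip": 1, "dx": 0, "dy": 0, "dz": 0, "turn": 0}]'

```text
clock: 49.3
tool_pos: [0.4118, 0.2645, 0.2336]
eef_rot: [1.0, -0.0, 0.0, 0.0]
contact_force: [-0.6, -0.6, 0.2]
opening: 0.999
```

```bash
python3 - <<'E'
from m import *
p=meas('wrist'); save(p,'w20.png')
print('--top'); p=meas('top'); save(p,'top2.png')
p=snapshot('scene'); save(p,'scene2.png')
go(466.3,265,33.6,0)
E
```

```text
sharps_pot 0.90 [224.1, 79.1, 291.3, 150.2] ztop 0.082 rect c [467. 264.] size [62. 61.] ang 89.5 circ [466. 264.] r 31.9 3771
small_cup 0.59 [451.9, 0.8, 482.6, 5.3] ztop 0.005 rect c [575.  49.] size [31.  5.] ang 89.0 circ [577.  49.] r 15.5 146
large_cup 0.79 [218.5, 67.1, 301.6, 155.8] ztop 0.021 rect c [466. 264.] size [96. 97.] ang 1.2 circ [465. 264.] r 49.7 1978
mask_carton 0.92 [38.0, 102.5, 169.9, 198.6] ztop 0.054 rect c [427. 426.] size [ 63. 106.] ang 29.6 circ [428. 427.] r 60.3 7001
--top
sharps_pot 0.77 [304.6, 234.9, 336.0, 261.3] ztop 0.113 rect c [ 366. -154.] size [86. 88.] ang 35.5 circ [ 366. -154.] r 44.9 670
sharps_pot 0.68 [182.0, 216.3, 200.9, 229.4] ztop 0.083 rect c [468. 251.] size [84. 46.] ang 84.2 circ [459. 251.] r 43.2 213
suture_carton 0.82 [347.9, 169.7, 372.1, 183.9] ztop 0.065 rect c [ 617. -315.] size [77. 26.] ang 88.6 circ [ 619. -315.] r 39.1 246
bur_block 0.46 [192.1, 177.7, 210.1, 188.3] ztop 0.041 rect c [615. 236.] size [61. 38.] ang 78.3 circ [615. 237.] r 32.6 201
small_cup 0.70 [247.1, 172.2, 266.9, 193.1] ztop 0.023 rect c [601.  48.] size [65. 66.] ang 88.6 circ [602.  47.] r 34.7 197
small_cup 0.32 [182.9, 214.6, 201.9, 229.7] ztop 0.083 rect c [470. 262.] size [60. 44.] ang 87.9 circ [463. 263.] r 31.3 203
large_cup 0.64 [187.0, 213.9, 209.1, 242.6] ztop 0.022 rect c [455. 230.] size [106.  99.] ang 79.8 circ [456. 239.] r 61.6 147
long_tray 0.68 [338.1, 166.6, 368.5, 187.6] ztop 0.016 rect c [ 617. -313.] size [109.  63.] ang 87.2 circ [ 617. -313.] r 58.8 225
short_tray 0.63 [187.8, 170.7, 219.2, 196.2] ztop 0.011 rect c [617. 237.] size [94. 71.] ang 78.9 circ [619. 237.] r 54.2 239
dappen_dish 0.64 [272.1, 154.3, 283.5, 163.8] ztop 0.028 rect c [697. -41.] size [29. 27.] ang 88.9 circ [697. -41.] r 15.2 64
at [411.1 264.7 233.7] phi -0.0 tilt 0.00 | turn -0.000 dx 55.2 dy -0.3 dz 200.1 q7 -2.01 F [-0.4 -0.7  0.3] open 1.000 clk 50.5
```

View pics/w20.png

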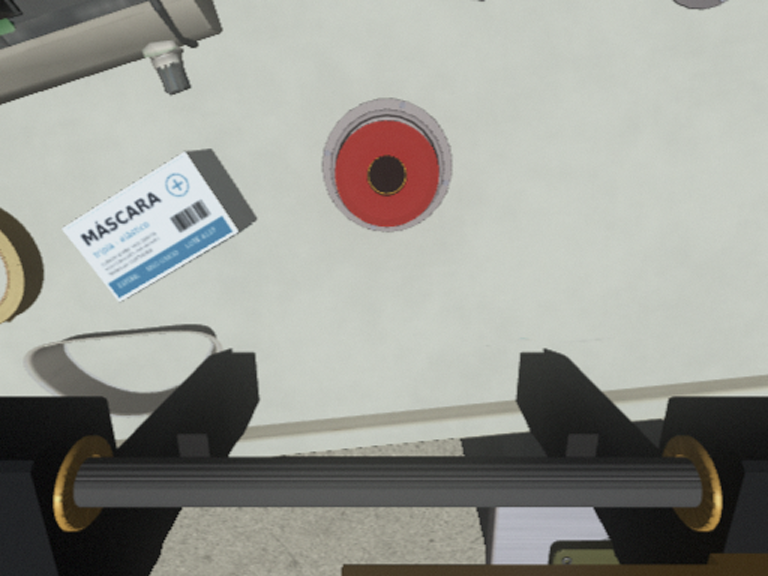

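View pics/scene2.png

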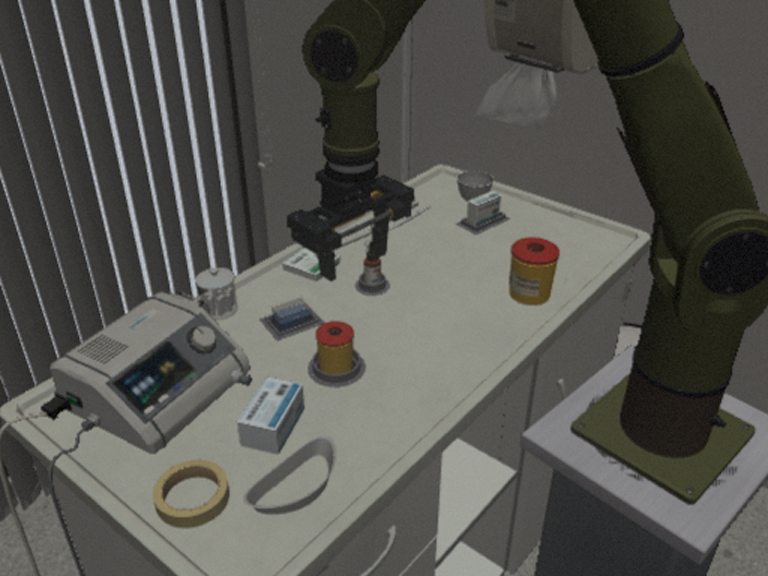

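View pics/top2.png

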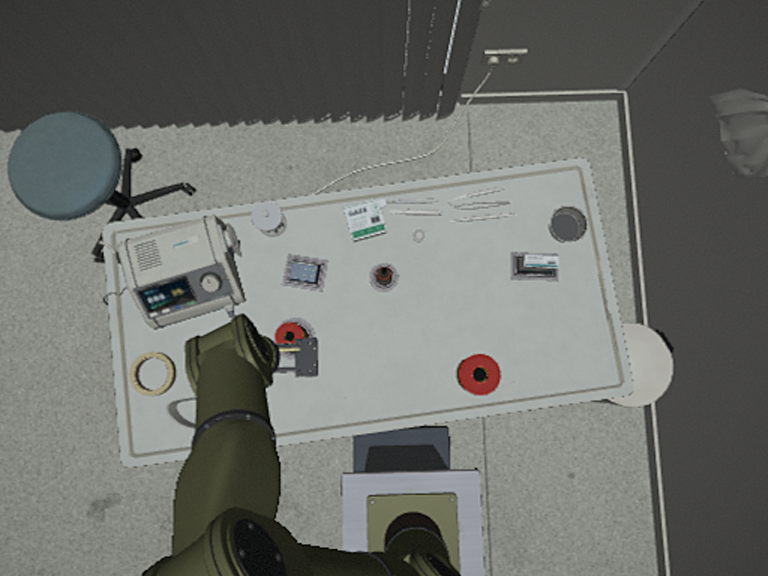

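All four are in their holders: pot against large cup within about 1 mm, block against short tray about 3 mm, carton about 2 mm, bottle about 1 mm. The mask carton and dish have not moved. I hand in.

```bash
python3 -c "
from plant import *
print(finish_job())"
```

```text
the job is handed in; nothing more can be done
None
```

All four things are in their holders and released, and I handed the job in at about 50 s; no verdict came back. I took them in the order carton, bottle, bur block, pot, using the smaller of the two pots (63 mm lid, 79 mm high).

| Thing | Holder | Offset from holder centre | Camera |
|---|---|---|---|
| Suture carton | long tray | about 2 mm | wrist and top |
| Dropper bottle | small cup | about 1 mm | wrist |
| Bur block | short tray | about 3 mm, on purpose, to leave room for the hinge bead | wrist and top |
| Sharps pot | large cup | about 1 mm | wrist |

- **Height and upright:** The last scene, top and wrist pictures showed all four upright. The measured tops of the carton, block and pot fit their sitting on the holder floors. The bottle's height was only partly visible, but it read about 101 mm in one view.
- **Bystanders:** In the last pictures the mask carton and the dish were where they stood at the start. The last top view did not detect the mask carton because the arm was over it; the wrist view put it at (427, 426) mm, against (422, 425) mm from the top camera at the start.
- **Disagreements:** The top and wrist cameras differed by about 4–5 mm and 3°. I went by the wrist camera, less a 1.5 mm sideways shift read off the fingertips. The last top-view reading of the pot and large cup was about 20 mm off because the arm hid part of them, so I did not use it.

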